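# Count a rinse batch of four long spools into the spring-clip drain rack

### The job

Make up the rinse batch: the sloping drain rack already holds one long tube spool, so add more long ones from the tray until exactly four are in it, each snapped fully home into both spring clips of a free place with its nuts outside the clips. Press each one in until it bottoms, firmly but without forcing it, and leave the spool left over and the short one in the tray and the gauge, tape and wrench where they lie.

Things in the scene. Friction and masses are not known exactly. Their poses are not given: they have to be found in the camera images.
- rack: fixed drain rack of bent steel rod, 290 mm wide (y), about 130 mm deep (x), with five alike clip places side by side, 58 mm apart, on two cross rails. The clip plane slopes 26 degrees, low side towards the robot. Origin on the bench under the middle of the clip plane; x level, from low to high side; z up. Past the snap, a spool bottoms on rigid saddles; over 60 N would spoil the clips.
- tray: fixed shallow black plastic tray on the bench, 350 x 180 mm (x, y), 32 mm high, walls and floor 3 mm thick, in which four long spools and a short one lie side by side across it with gaps for fingers. Origin at the centre of its underside, z up.
- clip_a: clip place: two 12 mm wide spring clips 33 mm either side of the origin along x, open between for fingers. Origin: middle of a home spool's axis, 95 mm over the bench; x up the slope, z square out of it. Press in along -z: mouth 25 mm wide, meets the tube about 17 mm out, snaps at about 12 N in all. Play along x 6 mm. Starts filled.
- clip_b: clip place: two 12 mm wide spring clips 33 mm either side of the origin along x, open between for fingers. Origin: middle of a home spool's axis, 95 mm over the bench; x up the slope, z square out of it. Press in along -z: mouth 25 mm wide, meets the tube about 17 mm out, snaps at about 12 N in all. Play along x 6 mm. Starts empty.
- clip_c: clip place: two 12 mm wide spring clips 33 mm either side of the origin along x, open between for fingers. Origin: middle of a home spool's axis, 95 mm over the bench; x up the slope, z square out of it. Press in along -z: mouth 25 mm wide, meets the tube about 17 mm out, snaps at about 12 N in all. Play along x 6 mm. Starts empty.
- clip_d: clip place: two 12 mm wide spring clips 33 mm either side of the origin along x, open between for fingers. Origin: middle of a home spool's axis, 95 mm over the bench; x up the slope, z square out of it. Press in along -z: mouth 25 mm wide, meets the tube about 17 mm out, snaps at about 12 N in all. Play along x 6 mm. Starts empty.
- clip_e: clip place: two 12 mm wide spring clips 33 mm either side of the origin along x, open between for fingers. Origin: middle of a home spool's axis, 95 mm over the bench; x up the slope, z square out of it. Press in along -z: mouth 25 mm wide, meets the tube about 17 mm out, snaps at about 12 N in all. Play along x 6 mm. Starts empty.
- long_a: long tube spool: steel tube 19 mm in diameter, a hexagonal nut (32 mm across flats, 22 mm long) at each end and a 2.5 mm nose beyond each nut; 139 mm overall, 90 mm bare tube between the nuts, 0.13 to 0.21 kg. Origin mid-length on the tube's axis; x along the tube (both ends alike). Starts lying flat in the tray, axis 19 mm over the bench.
- long_b: long tube spool: steel tube 19 mm in diameter, a hexagonal nut (32 mm across flats, 22 mm long) at each end and a 2.5 mm nose beyond each nut; 139 mm overall, 90 mm bare tube between the nuts, 0.13 to 0.21 kg. Origin mid-length on the tube's axis; x along the tube (both ends alike). Starts lying flat in the tray, axis 19 mm over the bench.
- long_c: long tube spool: steel tube 19 mm in diameter, a hexagonal nut (32 mm across flats, 22 mm long) at each end and a 2.5 mm nose beyond each nut; 139 mm overall, 90 mm bare tube between the nuts, 0.13 to 0.21 kg. Origin mid-length on the tube's axis; x along the tube (both ends alike). Starts lying flat in the tray, axis 19 mm over the bench.
- long_d: long tube spool: steel tube 19 mm in diameter, a hexagonal nut (32 mm across flats, 22 mm long) at each end and a 2.5 mm nose beyond each nut; 139 mm overall, 90 mm bare tube between the nuts, 0.13 to 0.21 kg. Origin mid-length on the tube's axis; x along the tube (both ends alike). Starts lying flat in the tray, axis 19 mm over the bench.
- long_home: long tube spool: steel tube 19 mm in diameter, a hexagonal nut (32 mm across flats, 22 mm long) at each end and a 2.5 mm nose beyond each nut; 139 mm overall, 90 mm bare tube between the nuts, 0.13 to 0.21 kg. Origin mid-length on the tube's axis; x along the tube (both ends alike). Starts snapped home in clip_a of the rack.
- short_a: short tube spool: steel tube 19 mm in diameter, a hexagonal nut (32 mm across flats, 22 mm long) at each end and a 2.5 mm nose beyond each nut; 99 mm overall, 50 mm bare tube between the nuts, too short for the clips. Origin mid-length on the tube's axis; x along the tube (both ends alike). Starts lying flat in the tray, axis 19 mm over the bench.
- gas_stick: fixed gas assembly at the back of the bench between tray and rack, an obstacle: pipes, valve and knobs up to 175 mm high, within 0.50 < x < 0.93 and -0.21 < y < 0.18 (world); keep clear of it. Origin on the bench under it.
- gauge: bystander: loose pressure gauge, 76x44x31 mm, lying on the bench. Origin at the centre of its underside.
- tape: bystander: loose roll of tape, 100 mm across and 25 mm high, lying on the bench. Origin at the centre of its underside.
- wrench: bystander: loose open-ended wrench, 149x29x7 mm, lying on the bench. Origin at the centre of its underside.

How it is judged:
By the outcome, as a careful person would: the job done as asked, in the order asked, and still so for the second after the job is handed in, with the robot touching nothing.
It also fails if it takes over 72 s, if anything falls off the work surface, if the arm or the gripper's body presses on something with over 40 N, if the wrist force passes 120 N, or if a joint passes its speed limit or range.

### The arm

A 6-joint arm with a two-finger parallel gripper is mounted at the origin on a cart in front of the work surface, level with it; the furniture and walls round the work are solid. World frame = base frame: x ahead of the robot, y to its left, z up, the work surface at z = 0. Lengths are in m, angles in rad, forces in N, time in s.
With the tool pointing down it reaches from about 0.225 to 0.875 m from the base axis. Payload 3.4 kg.
Tool frame: the origin (TCP) lies on the centre line of the jaws, within the pads' length; the fingertips stand 22 mm ahead of it and the grasp point (between the pads) lies 3 mm ahead of it; z points along the fingers, y is the line along which they close (so a half turn about z gives the same grasp; the last joint's range is limited). The gripper opens to 85 mm and grips with 20 to 120 N. Pads are 22 mm wide; open, the fingers measure 114 mm over their backs; the gripper's body (76 mm by 85 mm) begins 54 mm behind the grasp point. The pads swing forward as they close: fully open they stand 13 mm farther back than shut.
Start: joints at [-1.32, 0.276, 1.505, -0, 1.361, -0.121], TCP at [0.209, -0.536, 0.253] pointing down, gripper open.
Joint ranges: [-2.89, 2.89], [-0.75, 2.08], [0.22, 2.7], [-1.18, 4.32], [0.11, 2.71], [-2.7, 2.7]. Speed limits (rad/s): [2.57, 2.57, 3.14, 3.14, 3.14, 3.14].

### API

Orientations are given as a unit quaternion [w, x, y, z].
In Python, from rig import manip gives the robot as it stands.
- The arm moves only by the shell command python3 steer.py 'ROWS' [OPENING] [FORCE]. ROWS is a JSON list of rows, 1 to 5 of them, each an object with the fields tx, ty, tz (the shift in m), twist (a turn about the tool's z in rad); a field left out counts as zero; each row shifts and turns the commanded pose from where the row before left it, along the tool's axes as they then stand; what a row does not reach is not made up. A row lasts 1/12 s, in which the tool goes at most 0.0417 m and 0.125 rad, less where a joint would pass 70% of its speed; a pose out of reach is approached as far as the arm can. OPENING is the finger opening in m, set as the command begins (- or left out keeps the last). The fingers move at their own pace and stop on an object; FORCE is the grip in N (left out, the last holds). Time passes only in rows, so rows that do not move let the fingers close. It prints the time, the measured TCP pose, the force, the opening and the grip force at its end. Input that does not fit is refused with a message, and nothing moves.
- manip.get_state(): the state, without advancing time (a new reading comes with each control period).
- manip.get_image(name): name is "scene" or "top" or "wrist"; returns a dict with "img" (480x640x3 uint8, red, green, blue), "camera_matrix" (3x3 intrinsics, pixels), "T" (4x4, takes a point from camera to world coordinates); the wrist camera has in their place "hand_eye" (4x4, takes a point from camera to tool coordinates, whose origin is the TCP and whose axes are the flange's). Camera axes: x right, y down, z forward; pixel columns grow to the right and rows downward; lengths in m; the calibration is good to about 2 mm. A picture is of the moment at which its call begins: read the wrist's pose just before it. There is no depth.
- manip.sign_off(): hands the job in; it is judged then, once.
The state is a dict: "clock": time; "qpos": joint angles; "qd": joint speeds; "effort": joint torques, N m; "position": TCP position; "ee_rot": TCP orientation; "contact_force": force on the tool from outside, world axes, zero at the start; "moment": the same for the moment, N m; "width": finger opening in m; "gripper_force": force on a finger pad.
Only numpy, scipy, OpenCV 4.12 (cv2) and the standard library are available. Lean on these libraries where they do the work, as an engineer would, in place of code of your own. Each camera call takes 0.05 s, during which the arm holds its last target. There are 200 camera calls.

## Working session

There is one attempt and no reset: what is moved stays moved. The work goes in short steps, Python scripts to look and compute and a shell command to move; the robot and the scene stay as the last step left them, time stands still between calls to the robot, and variables do not carry over. Pictures are saved under pics/ and viewed, at most 10 in all, crops included, and the job is handed in when it is done.

```bash
ls; mkdir -p pics
python3 - <<'E'
from rig import manip
import cv2,numpy as np
print(manip.get_state())
for n in ("scene","top"):
    d=manip.get_image(n); cv2.imwrite(f"pics/{n}0.png",d["img"][:,:,::-1]); print(n,d["camera_matrix"],d["T"])
E
```

```text
pics
rig.py
steer.py
{'clock': 0.0, 'qpos': array([-1.32000015e+00,  2.76591452e-01,  1.50613180e+00,  6.77056260e-06,
        1.36070165e+00, -1.21011820e-01]), 'qd': array([ 1.42223543e-03,  5.47320801e-04,  1.79360708e-03,  7.34554905e-05,
       -4.07643896e-04,  2.71528801e-03]), 'effort': array([ 2.15682358e-04, -4.16777444e+01, -2.45809042e+01, -5.07192010e-05,
        1.11641685e-02,  2.71321605e-07]), 'position': array([ 0.20876639, -0.53523813,  0.25244223]), 'ee_rot': array([-9.14411854e-04,  9.82769280e-01,  1.84834258e-01, -5.61044335e-05]), 'contact_force': array([-0.0772186 , -0.87018663, -0.14628689]), 'moment': array([-0.01858781, -0.01670557, -0.00584069]), 'gripper_force': 0.0, 'width': 0.08578901695943325}
scene [[571.50142388   0.         318.80457697]
 [  0.         571.50142388 235.96523454]
 [  0.           0.           1.        ]] [[-0.89636638 -0.19285502  0.39916695  0.05209182]
 [-0.44325279  0.37492952 -0.81422037  1.13451249]
 [ 0.00736701 -0.90677163 -0.42155774  0.65583672]
 [ 0.          0.          0.          1.        ]]
top [[618.5970018    0.         316.26748392]
 [  0.         618.5970018  230.0794328 ]
 [  0.           0.           1.        ]] [[-0.00831619 -0.98649209  0.16359767  0.34139405]
 [-0.99967573  0.01213953  0.02238451  0.02532292]
 [-0.02406815 -0.16335847 -0.98627315  1.43454094]
 [ 0.          0.          0.          1.        ]]
```
View pics/top0.png

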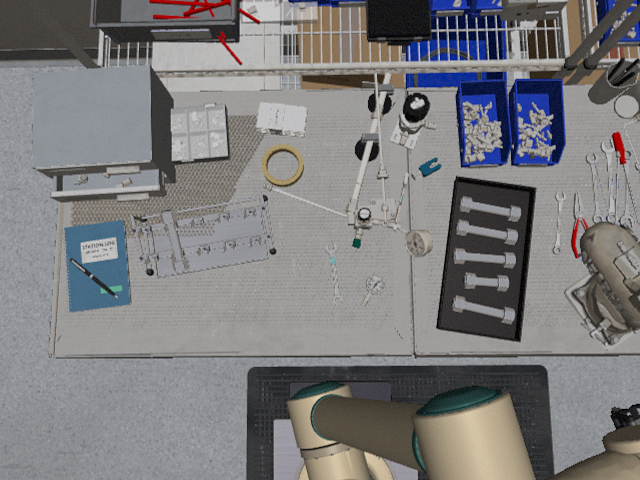

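View pics/scene0.png

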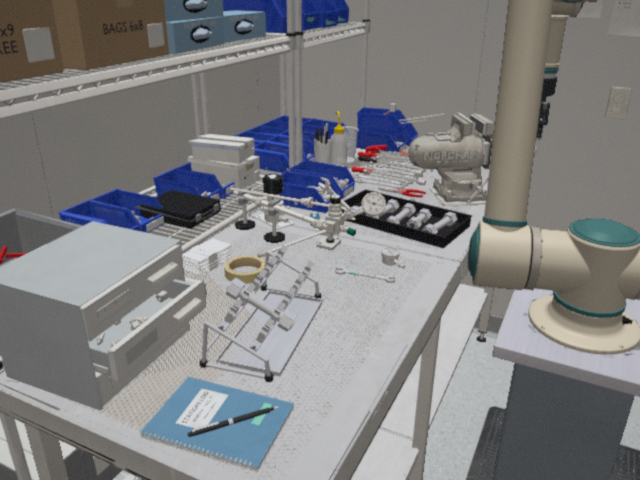

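Run:
```python
import cv2
i=cv2.imread("pics/top0.png")
cv2.imwrite("pics/rack.png",cv2.resize(i[185:290,125:285],None,fx=5,fy=5,interpolation=cv2.INTER_CUBIC))
cv2.imwrite("pics/tray.png",cv2.resize(i[175:345,430:545],None,fx=3.5,fy=3.5,interpolation=cv2.INTER_CUBIC))
```

View pics/rack.png

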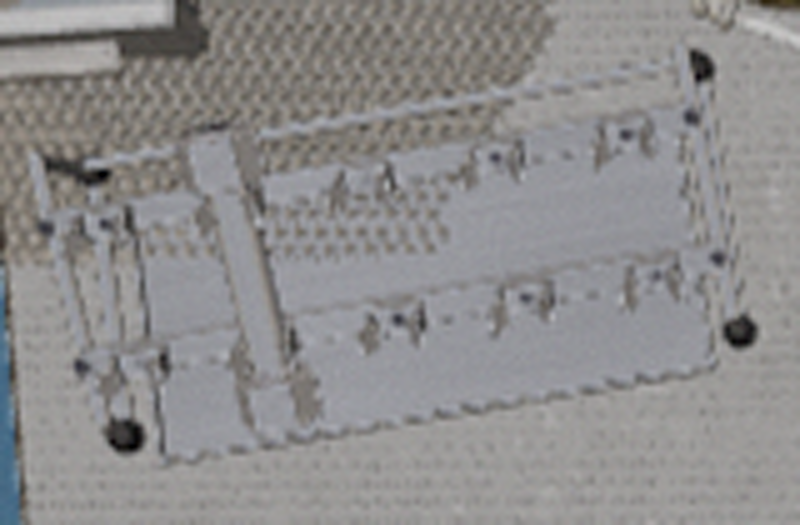

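View pics/tray.png

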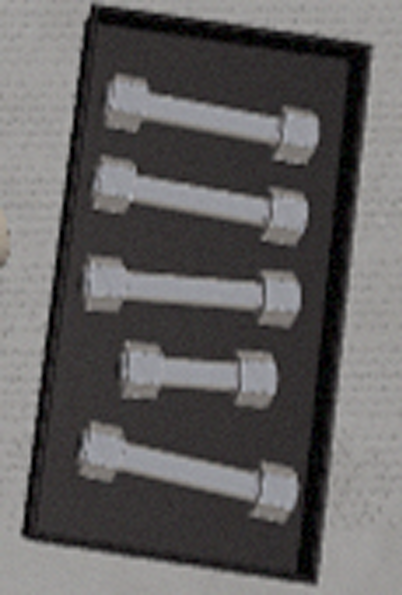

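The top view shows five tray spools: the short one is fourth from the top, nuts near crop (142,363)/(258,378), and the other four are long. In the rack, the second place from the left is filled, nuts near crop (212,160)/(285,408). The leftmost place and the three on the right are free.

```bash
cat > h.py <<'E'
import numpy as np
from rig import manip
K=np.array([[618.597,0,316.26748],[0,618.597,230.07943],[0,0,1]])
T=np.array([[-0.00831619,-0.98649209,0.16359767,0.34139405],[-0.99967573,0.01213953,0.02238451,0.02532292],[-0.02406815,-0.16335847,-0.98627315,1.43454094]])
def unp(u,v,z,K=K,T=T):
    d=T[:3,:3]@np.linalg.inv(K)@[u,v,1]; return T[:3,3]+d*(z-T[2,3])/d[2]
def proj(p,K=K,T=T):
    c=K@(T[:3,:3].T@(np.asarray(p)-T[:3,3])); return c[:2]/c[2]
def yaw(s):
    w,x,y,z=s["ee_rot"]; return 2*np.arctan2(y,x)
def delta(target,tyaw):
    "world target, yaw (rad) -> turn first, then dx,dy,dz in turned tool axes"
    s=manip.get_state(); a=yaw(s); t=(tyaw-a+np.pi)%(2*np.pi)-np.pi
    d=np.asarray(target)-s["position"]; c,n=np.cos(tyaw),np.sin(tyaw)
    print("yaw %.3f pos %s"%(a,s["position"].round(4)),"turn about tool z %.3f"%-t,"then dxyz", np.round([c*d[0]+n*d[1],n*d[0]-c*d[1],-d[2]],4))
E
python3 - <<'E'
from h import *
S={'S1':(126,103,297,134),'S2':(113,184,288,215),'S3':(103,283,281,298),'sh':(142,363,258,378),'S4':(101,451,275,490)}
for k,(a,b,c,d) in S.items():
    p=unp(a/3.5+430,b/3.5+175,.019);q=unp(c/3.5+430,d/3.5+175,.019)
    v=p-q; print(k,((p+q)/2).round(4),"len",np.linalg.norm(v).round(4),"axis yaw",np.arctan2(v[1],v[0]).round(3))
p=unp(212/5+125,160/5+185,.1195);q=unp(285/5+125,408/5+185,.0705);v=p-q
print("home",((p+q)/2).round(4),np.linalg.norm(v),np.arctan2(v[1],v[0]))
U=[(363,183),(493,160),(627,135)];L=[(395,322),(525,298),(655,275)]
s=.033*np.sin(np.radians(26))
for dz in (.085,.095,.105):
  for a,b in zip(U,L):
    p=unp(a[0]/5+125,a[1]/5+185,dz+s);q=unp(b[0]/5+125,b[1]/5+185,dz-s);v=p-q
    print(dz,((p+q)/2).round(4),np.linalg.norm(v).round(4),np.arctan2(v[1],v[0]).round(3))
E
```

```text
S1 [ 0.6211 -0.3465  0.019 ] len 0.1136 axis yaw 1.372
S2 [ 0.5669 -0.3364  0.019 ] len 0.1155 axis yaw 1.379
S3 [ 0.5067 -0.3277  0.019 ] len 0.1156 axis yaw 1.474
sh [ 0.4544 -0.3302  0.019 ] len 0.0751 axis yaw 1.43
S4 [ 0.39  -0.319  0.019] len 0.1132 axis yaw 1.339
home [0.5406 0.3674 0.095 ] 0.11673233969810928 0.21911361006338456
0.085 [0.556  0.3123 0.085 ] 0.0655 0.162
0.085 [0.5659 0.2545 0.085 ] 0.0651 0.177
0.085 [0.5759 0.1959 0.085 ] 0.0657 0.159
0.095 [0.5544 0.3101 0.095 ] 0.0651 0.162
0.095 [0.5642 0.2528 0.095 ] 0.0647 0.177
0.095 [0.5742 0.1946 0.095 ] 0.0652 0.159
0.105 [0.5528 0.308  0.105 ] 0.0647 0.161
0.105 [0.5625 0.2511 0.105 ] 0.0643 0.176
0.105 [0.5725 0.1933 0.105 ] 0.0648 0.158
```

Run:
```python
from h import *
delta([.390,-.319,.12],1.339)
```

```text
yaw 0.372 pos [ 0.2088 -0.5353  0.2525] turn about tool z -0.967 then dxyz [0.2522 0.1267 0.1325]
```

```bash
python3 steer.py '[{"twist": -0.121},{"twist": -0.121},{"twist": -0.121},{"twist": -0.121}]' 0.05
python3 steer.py '[{"twist": -0.121},{"twist": -0.121},{"twist": -0.121},{"twist": -0.120}]'
python3 steer.py '[{"tx": 0.0315,"ty": 0.0158,"tz": 0.0166},{"tx": 0.0315,"ty": 0.0158,"tz": 0.0166},{"tx": 0.0315,"ty": 0.0158,"tz": 0.0166},{"tx": 0.0315,"ty": 0.0158,"tz": 0.0166}]'
python3 steer.py '[{"tx": 0.0315,"ty": 0.0158,"tz": 0.0166},{"tx": 0.0315,"ty": 0.0158,"tz": 0.0166},{"tx": 0.0315,"ty": 0.0158,"tz": 0.0166},{"tx": 0.0315,"ty": 0.0158,"tz": 0.0166},{}]'
python3 - <<'E'
from h import *
import cv2
delta([.390,-.319,.028],1.339)
d=manip.get_image("wrist");cv2.imwrite("pics/w1.png",d["img"][:,:,::-1])
print(d["hand_eye"],d["camera_matrix"])
E
```

```text
clock: 0.43
position: [0.2088, -0.5354, 0.2528]
ee_rot: [-0.001, 0.909, 0.418, 0.0]
contact_force: [0.9, -0.1, 0.5]
width: 0.05
gripper_force: 0.0
clock: 0.77
position: [0.2088, -0.5354, 0.2528]
ee_rot: [-0.001, 0.782, 0.623, 0.0]
contact_force: [-0.4, 0.8, -0.1]
width: 0.0494
gripper_force: 0.0
clock: 1.1
position: [0.2998, -0.4263, 0.1859]
ee_rot: [-0.0, 0.785, 0.62, 0.0]
contact_force: [0.3, -1.4, -1.2]
width: 0.0499
gripper_force: 0.0
clock: 1.52
position: [0.3907, -0.3128, 0.1172]
ee_rot: [-0.004, 0.783, 0.622, 0.001]
contact_force: [-0.6, 0.6, -0.9]
width: 0.0498
gripper_force: 0.0
yaw 1.343 pos [ 0.3907 -0.3128  0.1172] turn about tool z 0.004 then dxyz [-0.0062  0.0007  0.0892]
[[ 2.48583429e-04 -9.44161725e-01 -3.29482284e-01  8.51964937e-02]
 [ 9.99999936e-01  1.49595816e-04  3.25786164e-04  1.71003430e-04]
 [-2.58305656e-04 -3.29482344e-01  9.44161701e-01 -1.20255211e-01]
 [ 0.00000000e+00  0.00000000e+00  0.00000000e+00  1.00000000e+00]] [[373.04646391   0.         326.76065826]
 [  0.         373.04646391 239.01149488]
 [  0.           0.           1.        ]]
```

View pics/w1.png

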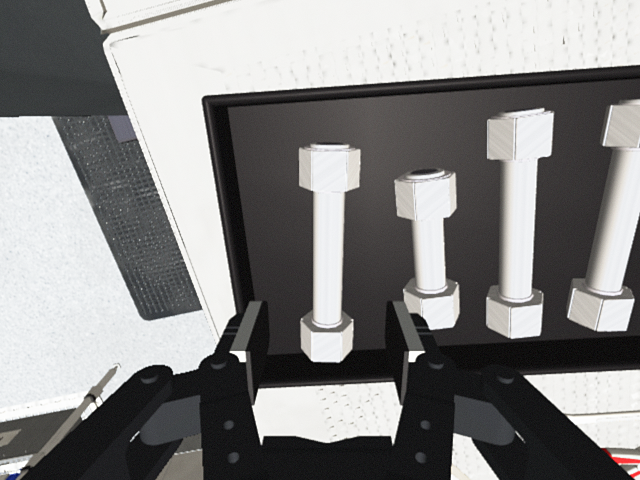

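Wrist view: the long spool stands upright at column ~328, midway between the fingers, with its nuts at about (329,168) and (327,338). I'll work out its centre from those.

```bash
cat >> h.py <<'E'
Kw=np.array([[373.04646,0,326.76066],[0,373.04646,239.0115],[0,0,1]])
H=np.array([[2.48583e-4,-.944161725,-.329482284,.0851964937],[1,1.49596e-4,3.25786e-4,1.71e-4],[-2.58306e-4,-.329482344,.944161701,-.120255211],[0,0,0,1]])
def Tw(s):
    from scipy.spatial.transform import Rotation as R
    w,x,y,z=s["ee_rot"];M=np.eye(4);M[:3,:3]=R.from_quat([x,y,z,w]).as_matrix();M[:3,3]=s["position"];return M@H
def uw(u,v,z,s): return unp(u,v,z,Kw,Tw(s))
E
python3 - <<'E'
from h import *
s=manip.get_state()
for n,a,b in [("S4",(329,168),(327,338)),("sh",(425,195),(431,305)),("S3",(519,135),(515,314))]:
    p=uw(*a,.019,s);q=uw(*b,.019,s);v=p-q
    print(n,((p+q)/2).round(4),np.linalg.norm(v[:2]).round(4),np.arctan2(v[1],v[0]).round(3))
E
```

```text
S4 [ 0.3895 -0.3209  0.019 ] 0.1159 1.334
sh [ 0.4522 -0.3304  0.019 ] 0.0749 1.482
S3 [ 0.5076 -0.3288  0.019 ] 0.1168 1.488
```

```bash
python3 steer.py '[{"tx": -0.0036,"tz": 0.03},{"tx": -0.0036,"tz": 0.03},{"tz": 0.015},{"tz": 0.014},{}]'
python3 steer.py '[{},{},{},{},{}]' 0.010 30
python3 steer.py '[{},{"tz": -0.02},{"tz": -0.03},{"tz": -0.04},{"tz": -0.04}]'
python3 steer.py '[{"tz": -0.04},{"tz": -0.03},{"tz": -0.02},{}]'
python3 - <<'E'
from h import *
delta([.40,.1,.25],.169)
d=delta([.5544-.023,.3101,.22],.169)
E
```

```text
clock: 1.98
position: [0.3864, -0.3263, 0.0293]
ee_rot: [-0.002, 0.785, 0.62, -0.0]
contact_force: [-0.4, 0.1, 0.2]
width: 0.0501
gripper_force: 0.0
clock: 2.4
position: [0.3887, -0.3276, 0.0327]
ee_rot: [0.002, 0.784, 0.621, -0.0]
contact_force: [-0.5, -1.4, 4.5]
width: 0.0179
gripper_force: 29.7
clock: 2.82
position: [0.3874, -0.3253, 0.1621]
ee_rot: [-0.002, 0.784, 0.621, 0.0]
contact_force: [1.0, -0.4, -0.7]
width: 0.0179
gripper_force: 29.8
clock: 3.15
position: [0.39, -0.328, 0.2564]
ee_rot: [0.005, 0.784, 0.621, 0.001]
contact_force: [0.9, -0.3, -1.7]
width: 0.0179
gripper_force: 29.9
yaw 1.339 pos [ 0.39   -0.328   0.2564] turn about tool z 1.170 then dxyz [ 0.0819 -0.4202  0.0064]
yaw 1.339 pos [ 0.39   -0.328   0.2564] turn about tool z 1.170 then dxyz [ 0.2468 -0.6052  0.0364]
```

```bash
python3 steer.py '[{"twist": 0.117},{"twist": 0.117},{"twist": 0.117},{"twist": 0.117},{"twist": 0.117}]' >/dev/null
python3 steer.py '[{"twist": 0.117},{"twist": 0.117},{"twist": 0.117},{"twist": 0.117},{"twist": 0.117}]' 
python3 steer.py '[{"tx": 0.0075,"ty": -0.0382},{"tx": 0.0075,"ty": -0.0382},{"tx": 0.0075,"ty": -0.0382},{"tx": 0.0075,"ty": -0.0382},{"tx": 0.0075,"ty": -0.0382}]' >/dev/null
python3 steer.py '[{"tx": 0.0075,"ty": -0.0382},{"tx": 0.0075,"ty": -0.0382},{"tx": 0.0075,"ty": -0.0382},{"tx": 0.0075,"ty": -0.0382},{"tx": 0.0075,"ty": -0.0382}]'
python3 steer.py '[{"tx": 0.0075,"ty": -0.0382},{"tx": 0.0236,"ty": -0.0264},{"tx": 0.0236,"ty": -0.0264},{"tx": 0.0236,"ty": -0.0264}]'
python3 steer.py '[{"tx": 0.0236,"ty": -0.0264,"tz": 0.01},{"tx": 0.0236,"ty": -0.0264,"tz": 0.01},{"tx": 0.0236,"ty": -0.0264,"tz": 0.01},{"tx": 0.0236,"ty": -0.0264},{}]'
python3 - <<'E'
from h import *
import cv2
P=[]
for k in range(8):
    d=manip.get_image("top"); s=manip.get_state(); P.append(np.r_[s["position"],yaw(s)])
print(np.mean(P,0).round(4),np.std(P,0).round(4))
a=d["img"][160:300,100:290,::-1]
cv2.imwrite("pics/t1.png",cv2.resize(a,None,fx=4.2,fy=4.2,interpolation=cv2.INTER_CUBIC))
d=manip.get_image("wrist");cv2.imwrite("pics/w2.png",d["img"][:,:,::-1])
E
```

```text
clock: 3.98
position: [0.3875, -0.3255, 0.2496]
ee_rot: [-0.001, 0.997, 0.082, -0.001]
contact_force: [-0.2, 0.1, -1.0]
width: 0.0179
gripper_force: 29.8
clock: 4.82
position: [0.3963, 0.0646, 0.25]
ee_rot: [-0.0, 0.996, 0.084, -0.001]
contact_force: [1.6, -0.9, -1.7]
width: 0.018
gripper_force: 29.9
clock: 5.15
position: [0.4544, 0.1934, 0.2498]
ee_rot: [0.0, 0.996, 0.085, -0.001]
contact_force: [1.9, -0.3, -0.7]
width: 0.0179
gripper_force: 30.0
clock: 5.57
position: [0.533, 0.3167, 0.2176]
ee_rot: [-0.001, 0.996, 0.086, -0.0]
contact_force: [0.4, 0.3, -1.3]
width: 0.0174
gripper_force: 30.0
[0.5299 0.3112 0.2201 0.1691] [0.0005 0.0012 0.0013 0.0013]
```

View pics/w2.png

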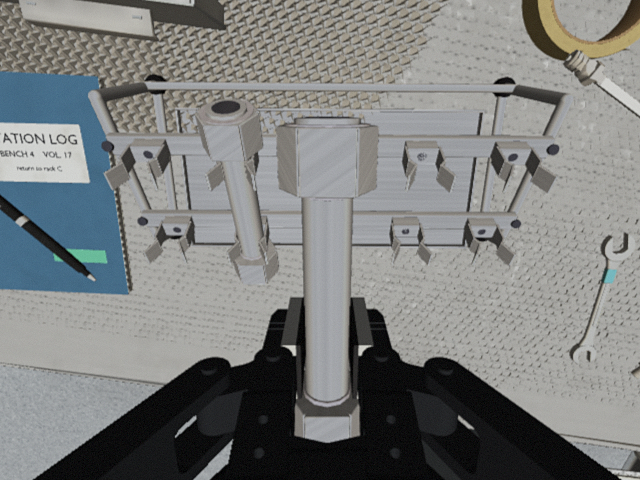

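Run:
```python
from h import *
Hi=np.linalg.inv(H)
def row(x,z,y=0):
    c=Kw@(Hi@[x,y,z,1])[:3]; return c[:2]/c[2]
for o in (-.006,-.003,0,.003,.006,.009):
  for g in (0.003,.007,.011):
    print(o,g,[row(45e-3+o,g-.016)[1].round(),row(-45e-3+o,g-.0095)[1].round(),row(67e-3+o,g-.016)[1].round(), row(-45e-3+o,g-.016)[1].round()])
# clip 3/2 rack points: bolts seen in wrist, averaged pose
```

```text
-0.006 0.003 [np.float64(266.0), np.float64(462.0), np.float64(196.0), np.float64(477.0)]
-0.006 0.007 [np.float64(261.0), np.float64(454.0), np.float64(193.0), np.float64(468.0)]
-0.006 0.011 [np.float64(256.0), np.float64(446.0), np.float64(191.0), np.float64(459.0)]
-0.003 0.003 [np.float64(257.0), np.float64(457.0), np.float64(186.0), np.float64(471.0)]
-0.003 0.007 [np.float64(252.0), np.float64(448.0), np.float64(184.0), np.float64(462.0)]
-0.003 0.011 [np.float64(248.0), np.float64(440.0), np.float64(181.0), np.float64(453.0)]
0 0.003 [np.float64(248.0), np.float64(451.0), np.float64(176.0), np.float64(466.0)]
0 0.007 [np.float64(243.0), np.float64(443.0), np.float64(174.0), np.float64(457.0)]
0 0.011 [np.float64(239.0), np.float64(435.0), np.float64(171.0), np.float64(448.0)]
0.003 0.003 [np.float64(238.0), np.float64(445.0), np.float64(165.0), np.float64(460.0)]
0.003 0.007 [np.float64(234.0), np.float64(437.0), np.float64(163.0), np.float64(451.0)]
0.003 0.011 [np.float64(230.0), np.float64(429.0), np.float64(162.0), np.float64(442.0)]
0.006 0.003 [np.float64(229.0), np.float64(440.0), np.float64(155.0), np.float64(454.0)]
0.006 0.007 [np.float64(225.0), np.float64(431.0), np.float64(153.0), np.float64(445.0)]
0.006 0.011 [np.float64(221.0), np.float64(424.0), np.float64(152.0), np.float64(437.0)]
0.009 0.003 [np.float64(219.0), np.float64(434.0), np.float64(144.0), np.float64(448.0)]
0.009 0.007 [np.float64(216.0), np.float64(426.0), np.float64(142.0), np.float64(439.0)]
0.009 0.011 [np.float64(212.0), np.float64(418.0), np.float64(141.0), np.float64(431.0)]
```

View pics/t1.png

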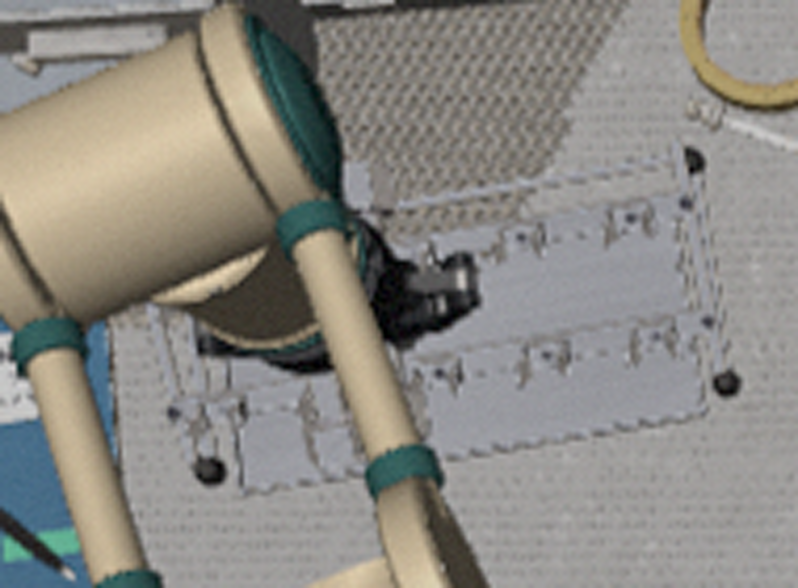

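Wrist view: the spool is held with its upper nut's inner edge at row ~198 and the lower junction at row ~398, which points to an offset or tilt in the grip. I'll measure the tube edges in code to find out.

Run:
```python
import cv2,numpy as np
g=cv2.cvtColor(cv2.imread("pics/w2.png"),cv2.COLOR_BGR2GRAY).astype(int)
for r in (205,220,240,260,280,380,390): print(r,' '.join(map(str,g[r,294:362:2])))
print("col 328:",' '.join(f"{r}:{g[r,328]}" for r in range(110,216,3)))
print("col 328:",' '.join(f"{r}:{g[r,328]}" for r in range(380,446,2)))
```

```text
205 161 161 160 164 99 124 144 151 158 163 162 165 163 163 163 156 161 165 167 166 167 165 163 164 164 166 168 151 131 108 165 161 158 162
220 164 166 167 169 95 117 139 152 158 161 160 164 164 165 165 160 157 161 164 169 166 167 162 165 162 163 165 152 126 108 164 162 162 159
240 170 169 168 170 122 112 137 150 157 164 162 164 168 161 162 160 158 163 164 168 165 165 165 165 159 167 164 149 117 154 166 164 165 163
260 160 152 166 172 152 101 134 146 159 163 161 164 168 166 160 160 159 167 167 165 166 166 166 164 163 166 159 139 107 157 171 158 163 166
280 171 167 169 168 174 96 131 146 154 161 159 162 167 165 157 159 157 167 166 165 164 167 166 163 166 169 157 138 103 170 170 166 170 166
380 18 14 43 42 8 57 98 130 151 155 161 164 164 165 160 161 159 164 167 166 164 164 165 162 169 159 136 83 43 10 49 48 12 15
390 10 27 43 42 35 79 87 131 150 157 159 161 168 163 159 159 159 167 170 167 167 165 163 166 165 156 130 78 82 25 44 51 22 17
col 328: 110:160 113:129 116:121 119:157 122:169 125:159 128:155 131:166 134:159 137:163 140:164 143:165 146:166 149:166 152:161 155:159 158:161 161:159 164:162 167:161 170:161 173:167 176:165 179:168 182:161 185:161 188:166 191:170 194:163 197:141 200:158 203:163 206:166 209:162 212:163 215:166
col 328: 380:164 382:162 384:164 386:166 388:163 390:167 392:163 394:164 396:162 398:165 400:156 402:95 404:174 406:143 408:67 410:70 412:68 414:67 416:100 418:169 420:166 422:161 424:165 426:166 428:164 430:166 432:162 434:159 436:161 438:163 440:166 442:121 444:7
```

Run:
```python
from h import *
from scipy.optimize import least_squares
Hi=np.linalg.inv(H)
def px(a,h,p):
    o,g,t=p; x=o+a*np.cos(t)+h*np.sin(t)*-1; z=g-a*np.sin(t)-h*np.cos(t)   # t>0: +x end up
    c=(Hi@[x,0,z,1])[:3]; return Kw[1,2]+373.05*c[1]/c[2], 373.05*.019/c[2]
for r in (.016,.01848):
  def f(p):
    return [px(.045,r,p)[0]-197,px(-.045,.0095,p)[0]-402,px(-.045,r,p)[0]-416,px(-.067,r,p)[0]-442]
  s=least_squares(f,[.01,.008,0]);print(r,s.x.round(4),s.fun.round(1),[px(a,.0,s.x)[1].round(1) for a in(.042,0.01,-.035)],px(.067,r,s.x)[0],px(.0695,.0095,s.x)[0])
```

```text
0.016 [ 0.0337 -0.0217  0.3714] [ 0.2 -3.2  1.4  1.5] [np.float64(85.7), np.float64(68.5), np.float64(53.4)] 71.28917369823225 41.292940472875756
0.01848 [ 0.0301 -0.012   0.3051] [ 0.8 -7.8  1.7  4.8] [np.float64(74.4), np.float64(62.0), np.float64(50.2)] 89.10653634143353 62.49016685917704
```

Run:
```python
from h import *
from scipy.optimize import least_squares
Hi=np.linalg.inv(H)
def px(a,h,p):
    o,g,t=p; x=o+a*np.cos(t)-h*np.sin(t); z=g-a*np.sin(t)-h*np.cos(t)
    c=(Hi@[x,0,z,1])[:3]; return Kw[1,2]+373.05*c[1]/c[2], 373.05*.019/c[2]
N=["in197","junc402","nutL416","outL442","w205=51","w280=47.5","w380=45.5","nose116"]
for r in (.016,):
  def f(p):
    return np.array([px(.045,r,p)[0]-197,px(-.045,.0095,p)[0]-402,px(-.045,r,p)[0]-416,px(-.067,r,p)[0]-442,(px(.042,0,p)[1]-51)*3,(px(.015,0,p)[1]-47.5)*3,(px(-.035,0,p)[1]-45.5)*3,px(.0695,.0095,p)[0]-116])
  for t in (0,-.2,-.35):
    s=least_squares(f,[.01,.008,t],loss="soft_l1",f_scale=3);print(s.x.round(4),dict(zip(N,f(s.x).round(1))),s.cost)
```

```text
[0.0133 0.0158 0.0065] {'in197': np.float64(-0.6), 'junc402': np.float64(-1.2), 'nutL416': np.float64(-3.3), 'outL442': np.float64(11.1), 'w205=51': np.float64(1.0), 'w280=47.5': np.float64(2.0), 'w380=45.5': np.float64(-6.8), 'nose116': np.float64(1.0)} 46.85940402823157
[0.0133 0.0158 0.0065] {'in197': np.float64(-0.6), 'junc402': np.float64(-1.2), 'nutL416': np.float64(-3.3), 'outL442': np.float64(11.1), 'w205=51': np.float64(1.0), 'w280=47.5': np.float64(2.0), 'w380=45.5': np.float64(-6.8), 'nose116': np.float64(1.0)} 46.85940402820056
[0.0133 0.0158 0.0065] {'in197': np.float64(-0.6), 'junc402': np.float64(-1.2), 'nutL416': np.float64(-3.3), 'outL442': np.float64(11.1), 'w205=51': np.float64(1.0), 'w280=47.5': np.float64(2.0), 'w380=45.5': np.float64(-6.8), 'nose116': np.float64(1.0)} 46.859404028227175
```

Run:
```python
from h import *
import cv2
a=.169; s={"position":np.array([.5299,.3112,.2201]),"ee_rot":[0,np.cos(a/2),np.sin(a/2),0]}
U={1:(149,155),4:(422,156),5:(513,156)};L={1:(177,229),4:(407,231),5:(481,231)}
th=np.radians(26);ex=np.array([np.cos(a)*np.cos(th),np.sin(a)*np.cos(th),np.sin(th)]);ez=np.array([-np.cos(a)*np.sin(th),-np.sin(a)*np.sin(th),np.cos(th)]);ey=np.array([-np.sin(a),np.cos(a),0])
# fit rack origin (home axis of c3), yaw fixed, bolt depth d below axis
from scipy.optimize import least_squares
def f(p):
    r=[]
    o=np.array([p[0],p[1],.095]);
    for k in (1,4,5):
        for q,sg in ((U[k],1),(L[k],-1)):
            w=o+ey*(3-k)*.058+ex*.033*sg-ez*p[2]
            r+=list(proj(w,Kw,Tw(s))-q)
    return r
r=least_squares(f,[.554,.31,.02]);print(r.x.round(4),np.round(r.fun,1))
def f2(p):
    r=[];o=np.array([p[0],p[1],.095])
    for q,sg,k in (((363,183),1,3),((493,160),1,4),((627,135),1,5),((395,322),-1,3),((525,298),-1,4),((655,275),-1,5)):
        w=o+ey*(3-k)*.058+ex*.033*sg-ez*r_; r+=list(proj(w)-np.array([q[0]/5+125,q[1]/5+185]))
    return r
r_=r.x[2]; q=least_squares(f2,[.554,.31]);print(q.x.round(4),np.round(q.fun,1))
```

```text
[0.5521 0.3122 0.0122] [-0.5  0.6  0.9  1.3 -0.2 -0.3 -0.9 -0.7 -0.2 -0.3  1.1 -0.6]
[0.5511 0.3107] [ 0.3 -0.2  0.2 -0.3 -0.7  0.1  0.5  0.   0.1  0.2 -0.4  0.2]
```

```bash
for i in 1 2 3 4; do :; done
python3 steer.py '[{"twist": -0.121},{"twist": -0.121},{"twist": -0.121},{"twist": -0.121},{"twist": -0.121}]' >/dev/null
python3 steer.py '[{"twist": -0.121},{"twist": -0.121},{"twist": -0.121},{"twist": -0.121},{"twist": -0.121}]' >/dev/null
python3 steer.py '[{"twist": -0.121},{"twist": -0.121},{"twist": -0.121},{"twist": -0.121},{"twist": -0.121}]' >/dev/null
python3 steer.py '[{"twist": -0.121},{"twist": -0.121},{"twist": -0.121},{"twist": -0.121},{"twist": -0.121}]' >/dev/null
python3 steer.py '[{"twist": -0.121},{"twist": -0.121},{"twist": -0.121},{"twist": -0.121},{"twist": -0.121}]' >/dev/null
python3 steer.py '[{"twist": -0.117},{},{}]' - 20
python3 - <<'E'
from h import *
delta([.5289,.3076,.165],.169+np.pi)
E
```

```text
clock: 8.35
position: [0.5307, 0.311, 0.2219]
ee_rot: [0.0, -0.083, 0.997, 0.0]
contact_force: [-0.4, -0.5, -0.5]
width: 0.0172
gripper_force: 30.0
yaw 3.307 pos [0.5307 0.311  0.2219] turn about tool z -0.003 then dxyz [ 0.0023 -0.0031  0.0569]
```

```bash
python3 steer.py '[{"tx": 0.002,"ty": -0.003,"tz": 0.02},{"tz": 0.02},{"tz": 0.012},{},{}]' 0.01 20
for r in 1 ; do python3 steer.py '[{"tz": 0.004},{"tz": 0.004}]' ; done | grep -E "pos|force"
python3 steer.py '[{"tz": 0.004},{}]' | grep -E "pos|force"
python3 steer.py '[{"tz": 0.004},{}]' | grep -E "pos|force"
```

```text
clock: 8.77
position: [0.529, 0.3079, 0.1692]
ee_rot: [-0.001, -0.084, 0.997, -0.0]
contact_force: [0.2, -0.7, -1.1]
width: 0.0176
gripper_force: 30.0
position: [0.5303, 0.3086, 0.1628]
contact_force: [-0.3, 0.8, -0.5]
gripper_force: 30.0
position: [0.529, 0.308, 0.157]
contact_force: [0.5, -0.4, -1.4]
gripper_force: 30.0
position: [0.5293, 0.3081, 0.1531]
contact_force: [0.8, -0.2, -1.1]
gripper_force: 30.0
```

```bash
python3 steer.py '[{"tz": 0.004},{}]' | grep -E "pos|force"
python3 steer.py '[{"tz": 0.004},{}]' | grep -E "pos|force"
python3 steer.py '[{"tz": 0.004},{}]' | grep -E "pos|force"
python3 - <<'E'
from h import *
import cv2
s=manip.get_state();print(s["moment"].round(2),s["contact_force"].round(1))
d=manip.get_image("scene");a=d["img"][230:390,180:340,::-1]
w=manip.get_image("wrist")["img"][:,:,::-1]
b=cv2.resize(a,(480,480),interpolation=cv2.INTER_CUBIC)
c=cv2.resize(w,None,fx=.5,fy=.5)
o=np.zeros((480,800,3),np.uint8);o[:,:480]=b;o[:240,480:]=c;cv2.imwrite("pics/m1.png",o)
E
```

```text
position: [0.5298, 0.3083, 0.1495]
contact_force: [0.7, -0.6, 1.8]
gripper_force: 30.2
position: [0.5296, 0.3082, 0.1454]
contact_force: [0.3, -0.2, 1.3]
gripper_force: 30.4
position: [0.5291, 0.3081, 0.141]
contact_force: [-0.6, -0.7, 1.9]
gripper_force: 30.6
[ 0.04 -0.16 -0.  ] [-0.6 -0.7  1.9]
```

View pics/m1.png

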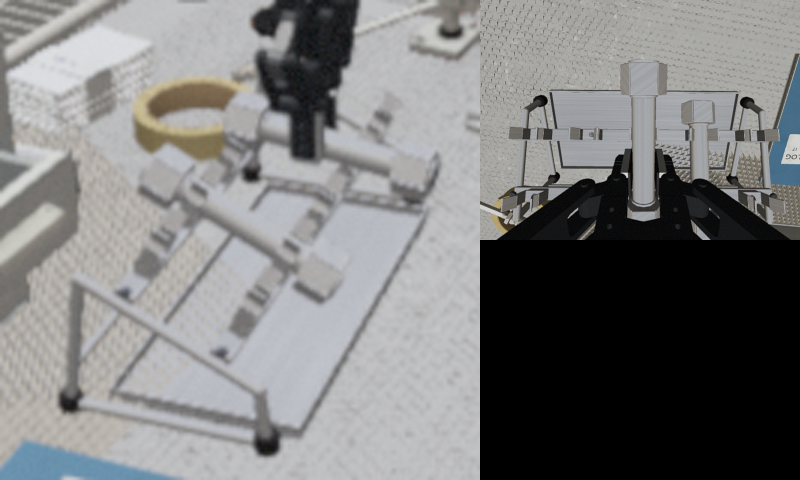

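The scene view shows the high nut resting on clip 3's upper clip, with the spool pivoting in the pads at about 2 N. I'll keep going to 26°.

```bash
python3 steer.py '[{"tz": 0.004},{}]' | grep -E "pos|force"
python3 steer.py '[{"tz": 0.004},{}]' | grep -E "pos|force"
python3 steer.py '[{"tz": 0.004},{},{}]' | grep -E "pos|force"
python3 - <<'E'
from h import *
import cv2
print(np.mean([ (manip.get_image("scene"),manip.get_state()["position"])[1] for k in range(4)],0))
w=manip.get_image("wrist")["img"];cv2.imwrite("pics/w3.png",w[:,:,::-1])
g=cv2.cvtColor(w,cv2.COLOR_RGB2GRAY).astype(int)
for r in (190,220,260,300,380): print(r,' '.join(map(str,g[r,290:366:2])))
for c in(328,340):print("col",c,' '.join(f"{r}:{g[r,c]}" for r in range(90,250,3)))
print("col 328:",' '.join(f"{r}:{g[r,328]}" for r in range(370,450,2)))
E
```

```text
position: [0.5288, 0.308, 0.1368]
contact_force: [-0.7, -0.2, 3.0]
gripper_force: 30.9
position: [0.5287, 0.3079, 0.1326]
contact_force: [-2.0, -0.3, 1.9]
gripper_force: 31.1
position: [0.5289, 0.308, 0.1289]
contact_force: [-1.8, -0.0, 1.8]
gripper_force: 31.4
[0.52884972 0.30800179 0.12908651]
190 133 124 110 99 98 97 97 97 99 92 104 117 132 133 128 139 142 139 147 146 141 137 141 132 136 135 120 97 96 99 99 97 102 94 97 115 119 132
220 157 160 156 159 159 161 162 116 123 144 158 159 159 161 168 165 163 160 164 164 170 166 166 168 164 163 159 151 136 96 153 166 163 166 166 164 161 168
260 159 159 163 157 159 158 163 112 120 140 152 157 161 161 167 163 161 157 160 167 169 164 164 169 163 162 158 152 131 98 149 164 162 163 166 164 165 164
300 60 53 56 52 50 59 15 48 121 145 156 161 158 159 163 163 165 157 159 160 167 169 161 164 163 163 159 153 133 104 24 21 55 53 56 52 49 68
380 11 13 10 19 46 49 6 86 125 142 156 158 163 161 166 165 161 161 157 162 168 167 165 169 162 165 154 158 135 103 59 8 50 50 10 8 10 5
col 328 90:170 93:167 96:167 99:174 102:171 105:153 108:155 111:167 114:169
[... 415 characters left out ...]
8:168 111:166 114:171 117:170 120:167 123:166 126:155 129:158 132:168 135:169 138:163 141:160 144:158 147:162 150:161 153:162 156:167 159:163 162:162 165:160 168:163 171:165 174:164 177:162 180:163 183:164 186:163 189:90 192:170 195:144 198:165 201:164 204:163 207:165 210:161 213:159 216:161 219:158 222:164 225:160 228:158 231:159 234:159 237:163 240:162 243:160 246:161 249:167
col 328: 370:163 372:163 374:166 376:164 378:166 380:162 382:162 384:161 386:163 388:164 390:163 392:164 394:164 396:162 398:164 400:162 402:164 404:162 406:164 408:162 410:161 412:162 414:166 416:78 418:155 420:170 422:132 424:40 426:45 428:43 430:127 432:163 434:164 436:160 438:160 440:169 442:126 444:0 446:7 448:12
```

```bash
cat >> h.py <<'E'
def fitspool(rin,rj,rn,wd=()):
    from scipy.optimize import least_squares
    Hi=np.linalg.inv(H)
    def px(a,h,p):
        o,g,t=p; x=o+a*np.cos(t)-h*np.sin(t); z=g-a*np.sin(t)-h*np.cos(t)
        c=(Hi@[x,0,z,1])[:3]; return Kw[1,2]+373.05*c[1]/c[2], 373.05*.019/c[2]
    f=lambda p:np.array([px(.045,.016,p)[0]-rin,px(-.045,.0095,p)[0]-rj,px(-.045,.016,p)[0]-rn,(p[1]-.013)*1500]+[4*(px(a,0,p)[1]-w) for a,w in wd])
    s=least_squares(f,[.01,.012,0]);print("o,g,t(deg)",s.x[:2].round(4),np.degrees(s.x[2]).round(1),f(s.x).round(1))
E
python3 -c "
from h import *
fitspool(197,402,416);fitspool(197,402,416,[(.042,51),(-.035,46)]);fitspool(189,416,430);fitspool(189,416,430,[(.03,45.5),(-.035,45.5)])"
```

```text
o,g,t(deg) [0.0142 0.0129] 1.5 [ 0.   0.8 -0.8 -0.1]
o,g,t(deg) [0.0138 0.0137] -1.1 [-3.   3.   1.   1.1  3.  -7.8]
o,g,t(deg) [0.0125 0.0128] -9.4 [ 0.1  1.4 -1.6 -0.3]
o,g,t(deg) [0.0103 0.0167] -16.5 [-1.1  3.5 -1.3  5.6  3.9  0.1]
```

```bash
python3 steer.py '[{"tz": -0.0105},{"tz": -0.010},{"tx": -0.008},{"tx": -0.0087},{}]' 0.01 45
python3 - <<'E'
from h import *
P=np.mean([(manip.get_image("scene"),manip.get_state()["position"])[1] for k in range(4)],0)
d=P-[.5516,.3115,.095+.013]; X=d[0]*.986+d[1]*.168;Y=-.168*d[0]+.986*d[1]
print("s,n,lat",(X*.8988+d[2]*.4384).round(4),(-X*.4384+d[2]*.8988).round(4),Y.round(4),P.round(4))
E
```

```text
clock: 11.12
position: [0.5488, 0.3115, 0.1505]
ee_rot: [0.002, -0.084, 0.996, 0.0]
contact_force: [-0.3, -0.5, -1.9]
width: 0.0174
gripper_force: 46.9
s,n,lat 0.0133 0.0397 0.0003 [0.5462 0.3109 0.1495]
```

```bash
python3 steer.py '[{"tx": -0.0026,"tz": 0.0054},{"tx": -0.0026,"tz": 0.0054},{"tx": -0.0026,"tz": 0.0054},{},{}]' | grep -E "pos|force"
python3 steer.py '[{"tx": -0.0018,"tz": 0.0036},{}]' | grep -E "pos|force"
python3 steer.py '[{"tx": -0.0018,"tz": 0.0036},{}]' | grep -E "pos|force"
python3 steer.py '[{"tx": -0.0013,"tz": 0.0027},{}]' | grep -E "pos|force"
python3 steer.py '[{"tx": -0.0013,"tz": 0.0027},{}]' | grep -E "pos|force"
```

```text
position: [0.5531, 0.3121, 0.1328]
contact_force: [0.1, 0.1, -1.0]
gripper_force: 46.9
position: [0.5556, 0.3125, 0.1299]
contact_force: [-0.7, 0.0, -1.2]
gripper_force: 47.0
position: [0.5573, 0.3129, 0.1266]
contact_force: [-0.1, -0.1, -0.2]
gripper_force: 47.3
position: [0.5585, 0.3133, 0.1239]
contact_force: [0.1, 0.3, 2.0]
gripper_force: 47.3
position: [0.5595, 0.3133, 0.121]
contact_force: [-1.4, -0.3, 1.2]
gripper_force: 48.5
```

```bash
python3 steer.py '[{"tx": -0.0013,"tz": 0.0027},{}]' | grep -E "pos|force"
python3 steer.py '[{"tx": -0.0013,"tz": 0.0027},{}]' | grep -E "pos|force"
python3 steer.py '[{"tx": -0.0009,"tz": 0.0018},{}]' | grep -E "pos|force"
```

```text
position: [0.5596, 0.3135, 0.1183]
contact_force: [-4.1, -0.3, 3.8]
gripper_force: 50.4
position: [0.56, 0.3136, 0.1156]
contact_force: [-5.5, -0.6, 5.4]
gripper_force: 51.5
position: [0.5601, 0.3137, 0.1146]
contact_force: [-8.0, -0.9, 10.5]
gripper_force: 52.6
```

```bash
python3 steer.py '[{"tx": -0.0009,"tz": 0.0018},{}]' | grep -E "pos|force"
python3 steer.py '[{"tx": -0.0009,"tz": 0.0018},{}]' | grep -E "pos|force"
python3 - <<'E'
from h import *
import cv2
s=manip.get_state();print(s["moment"].round(2),s["contact_force"].round(1))
a=manip.get_image("scene")["img"][230:390,180:340,::-1]
w=manip.get_image("wrist")["img"][40:360,150:470,::-1]
o=np.hstack([cv2.resize(a,(400,400),interpolation=cv2.INTER_CUBIC),cv2.resize(w,(400,400))]);cv2.imwrite("pics/m2.png",o)
E
```

```text
position: [0.5602, 0.3137, 0.1135]
contact_force: [-10.9, -1.3, 13.1]
gripper_force: 53.0
position: [0.5602, 0.3137, 0.1115]
contact_force: [-13.7, -2.2, 14.5]
gripper_force: 53.9
[-0.2   1.56  0.05] [-13.7  -2.2  14.5]
```

View pics/m2.png

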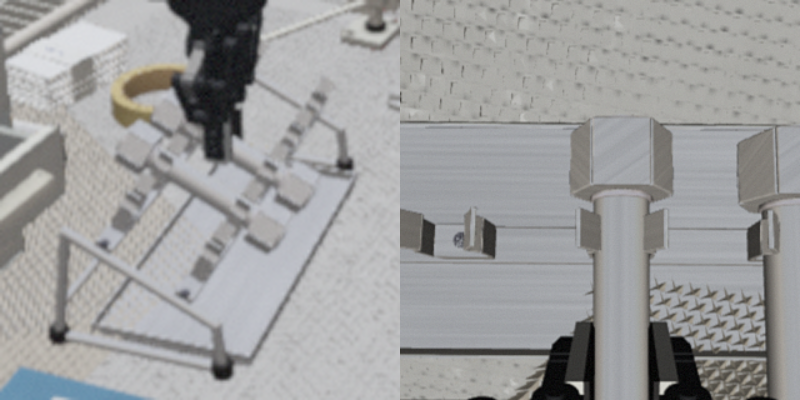

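The spool is parallel to the home one and its low clip is round the tube. The x reading has stalled, and I think the fingers, gripping 13 mm upslope, are rubbing the upper clip. I'll release, regrasp slightly downslope of the middle, then press.

```bash
python3 steer.py '[{"tx": 0.0019,"tz": -0.0039},{}]' | grep -E "pos|force"
python3 steer.py '[{},{},{}]' 0.04 | grep -E "pos|force|wid"
python3 steer.py '[{"tx": 0.0074,"tz": 0.0036},{"tx": 0.0074,"tz": 0.0036},{},{}]' | grep -E "pos|force|wid"
cat >> h.py <<'E'
def rackpos(k=3,n=4,g=.013):
    F=[];P=[]
    for i in range(n): manip.get_image("top");s=manip.get_state();P.append(s["position"]);F.append(s["contact_force"])
    P=np.mean(P,0);F=np.mean(F,0);o=np.array([.5516,.3115,.095])+np.array([-.168,.986,0])*(3-k)*.058
    d=P-o-[0,0,g];X=d[0]*.986+d[1]*.168
    print("s,n,lat mm",np.round(1e3*np.array([X*.8988+d[2]*.4384,-X*.4384+d[2]*.8988,-.168*d[0]+.986*d[1]]),1),"TCP",P.round(4),"Fs,Fn",np.round([(F[0]*.986+F[1]*.168)*.8988+F[2]*.4384,-(F[0]*.986+F[1]*.168)*.4384+F[2]*.8988],1),"t",s["clock"])
E
python3 -c "from h import *;rackpos()"
```

```text
position: [0.56, 0.3135, 0.1129]
contact_force: [-5.2, 0.1, 0.5]
gripper_force: 52.5
position: [0.5633, 0.3139, 0.1136]
contact_force: [1.6, -0.2, -0.3]
width: 0.04
gripper_force: 0.0
position: [0.5478, 0.3112, 0.1068]
contact_force: [0.2, -0.2, -0.3]
width: 0.0399
gripper_force: 0.0
s,n,lat mm [-2.9  0.6  0.5] TCP [0.5487 0.3115 0.1073] Fs,Fn [ 0.3 -0.5] t 14.2833
```

```bash
python3 steer.py '[{},{},{},{}]' 0.01 70 | grep -E "pos|force|wid"
python3 steer.py '[{"tx": -0.0009,"tz": 0.0018},{}]' | grep -E "pos|force"
python3 steer.py '[{"tx": -0.0009,"tz": 0.0018},{}]' | grep -E "pos|force"
python3 steer.py '[{"tx": -0.0009,"tz": 0.0018},{}]' | grep -E "pos|force"
python3 -c "from h import *;rackpos()"
```

```text
position: [0.5486, 0.3114, 0.1074]
contact_force: [-0.8, 0.1, 1.9]
width: 0.0163
gripper_force: 68.3
position: [0.5487, 0.3115, 0.1073]
contact_force: [-4.1, -1.5, 12.6]
gripper_force: 69.9
position: [0.5487, 0.3115, 0.1072]
contact_force: [-8.1, -2.4, 21.5]
gripper_force: 71.0
position: [0.5488, 0.3115, 0.1071]
contact_force: [-12.0, -4.6, 30.9]
gripper_force: 72.0
s,n,lat mm [-2.9  0.4  0.5] TCP [0.5488 0.3116 0.1071] Fs,Fn [ 2.5 33. ] t 15.3167
```

Pressed at 33 N with no movement, so the spool has bottomed home. Backing off, opening and retreating to fetch the next.

```bash
python3 steer.py '[{"tx": 0.0027,"tz": -0.0054},{}]' | grep -E "pos|force"
python3 steer.py '[{},{},{}]' 0.045 | grep -E "force|wid"
python3 steer.py '[{"tz": -0.015},{"tz": -0.02},{"tz": -0.035},{"tz": -0.035},{"tz": -0.035}]' | grep -E "pos|force"
python3 steer.py '[{"twist": 0.122},{"twist": 0.122},{"twist": 0.122},{"twist": 0.122},{"twist": 0.122}]' 0.05 >/dev/null
python3 steer.py '[{"twist": 0.122},{"twist": 0.122},{"twist": 0.122},{"twist": 0.122},{"twist": 0.122}]' >/dev/null
python3 steer.py '[{"twist": 0.122},{"twist": 0.122},{"twist": 0.122},{"twist": 0.122},{"twist": 0.119}]' | grep -E "pos|rot"
python3 - <<'E'
from h import *
delta([.42,.0,.25],1.48);delta([.5072,-.3275,.12],1.48)
E
```

```text
position: [0.5483, 0.3115, 0.1081]
contact_force: [0.8, 0.5, -2.0]
gripper_force: 69.5
contact_force: [0.3, -1.3, 0.2]
width: 0.0451
gripper_force: 0.0
position: [0.5482, 0.3113, 0.2475]
contact_force: [0.5, -0.0, 0.8]
gripper_force: 0.0
position: [0.5484, 0.3114, 0.2462]
ee_rot: [-0.0, 0.739, 0.673, -0.001]
yaw 1.478 pos [0.5484 0.3114 0.2462] turn about tool z -0.002 then dxyz [-0.3218 -0.0997 -0.0038]
yaw 1.478 pos [0.5484 0.3114 0.2462] turn about tool z -0.002 then dxyz [-0.64    0.0169  0.1262]
```

```bash
python3 steer.py '[{"tx": -0.0358,"ty": -0.0111},{"tx": -0.0358,"ty": -0.0111},{"tx": -0.0358,"ty": -0.0111},{"tx": -0.0358,"ty": -0.0111},{"tx": -0.0358,"ty": -0.0111}]' >/dev/null
python3 steer.py '[{"tx": -0.0358,"ty": -0.0111},{"tx": -0.0358,"ty": -0.0111},{"tx": -0.0358,"ty": -0.0111},{"tx": -0.0358,"ty": -0.0111}]' |grep pos
python3 steer.py '[{"tx": -0.0353,"ty": 0.013},{"tx": -0.0353,"ty": 0.013},{"tx": -0.0353,"ty": 0.013},{"tx": -0.0353,"ty": 0.013},{"tx": -0.0353,"ty": 0.013}]' >/dev/null
python3 steer.py '[{"tx": -0.0353,"ty": 0.013},{"tx": -0.0353,"ty": 0.013},{"tx": -0.0353,"ty": 0.013},{"tx": -0.0353,"ty": 0.013},{"tz": 0.03}]' |grep pos
python3 steer.py '[{"tz": 0.035},{"tz": 0.035},{"tz": 0.026},{},{}]' |grep pos
python3 - <<'E'
from h import *
import cv2
P=[]
for k in range(5):
    d=manip.get_image("wrist");s=manip.get_state();P.append(np.r_[s["position"],yaw(s)])
p=np.mean(P,0);print(p.round(4))
s={"position":p[:3],"ee_rot":[0,np.cos(p[3]/2),np.sin(p[3]/2),0]}
for y in (-.32,-.324,-.328):
  print(y,proj([.507,y+.056,.019],Kw,Tw(s)).round(),proj([.507,y-.056,.019],Kw,Tw(s)).round())
g=cv2.cvtColor(d["img"],cv2.COLOR_RGB2GRAY).astype(int);cv2.imwrite("pics/w4.png",d["img"][:,:,::-1])
for c in (320,328):print(' '.join(f"{r}:{g[r,c]}" for r in range(110,400,5)))
for r in (170,240,320): print(r,' '.join(map(str,g[r,280:380:4])))
delta([.5072,-.3275,.032],1.48)
E
```

```text
position: [0.4199, -0.0023, 0.2468]
position: [0.5148, -0.3379, 0.2213]
position: [0.5091, -0.3272, 0.1196]
[ 0.5109 -0.3284  0.1229  1.4839]
-0.32 [310. 147.] [327. 314.]
-0.324 [311. 154.] [327. 320.]
-0.328 [312. 161.] [328. 325.]
110:86 115:82 120:81 125:82 130:249 135:246 140:241 145:241 150:238 155:239 160:243 165:238 170:243 175:240 180:240 185:242 190:241 195:241 200:241 205:241 210:240 215:242 220:241 225:241 230:240 235:242 240:242 245:241 250:241 255:241 260:240 265:241 270:241 275:240 280:242 285:241 290:242 295:242 300:242 305:242 310:245 315:192 320:241 325:239 330:239 335:242 340:242 345:94 350:13 355:14 360:13 365:12 370:7 375:18 380:45 385:243 390:236 395:242
110:85 115:83 120:84 125:83 130:250 135:247 140:242 145:239 150:238 155:242 160:238 165:242 170:241 175:228 180:240 185:240 190:239 195:239 200:240 205:240 210:240 215:239 220:240 225:239 230:241 235:240 240:240 245:240 250:241 255:241 260:243 265:241 270:240 275:242 280:241 285:241 290:241 295:241 300:242 305:232 310:126 315:193 320:240 325:238 330:241 335:242 340:241 345:82 350:11 355:19 360:17 365:12 370:11 375:20 380:45 385:240 390:229 395:242
170 65 70 70 180 203 202 243 242 239 240 243 240 241 239 234 227 223 210 76 77 76 78 81 78 78
240 57 57 59 62 61 60 76 232 239 239 242 241 240 229 57 65 59 62 64 59 63 62 62 64 63
320 47 47 45 41 196 198 200 238 243 239 241 242 240 239 220 225 250 50 46 48 49 47 44 144 195
yaw 1.484 pos [ 0.5109 -0.3284  0.1234] turn about tool z 0.004 then dxyz [ 0.0006 -0.0038  0.0914]
```

Run:
```python
from h import *
a=1.484;s={"position":np.array([.5109,-.3284,.1229]),"ee_rot":[0,np.cos(a/2),np.sin(a/2),0]}
u=np.array([np.cos(a),np.sin(a)])
for r,z,off in ((175,.035,.045),(310,.0285,-.045),(315,.035,-.045),(344,.035,-.067)):
    p=uw(324,r,z,s)[:2]; t=(p-s["position"][:2])@u; print(r,"center at tool x",(t-off).round(4))
p=uw(321,240,.019,s);print("tube mid",p, "lateral tool y", (np.sin(a)*(p[0]-.5109)-np.cos(a)*(p[1]+.3284)).round(4))
```

```text
175 center at tool x 0.0054
310 center at tool x 0.0062
315 center at tool x 0.0064
344 center at tool x 0.0067
tube mid [ 0.5080385  -0.32182119  0.019     ] lateral tool y -0.0034
```

```bash
python3 steer.py '[{"tx": 0.0027,"ty": -0.0034,"tz": 0.03},{"tz": 0.03},{"tz": 0.02},{"tz": 0.011},{}]' | grep pos
python3 steer.py '[{},{},{},{},{}]' 0.010 30 | grep -E "pos|force|wid"
python3 steer.py '[{"tz": -0.02},{"tz": -0.03},{"tz": -0.04},{"tz": -0.04}]' >/dev/null
python3 steer.py '[{"tz": -0.04},{"tz": -0.03},{"tz": -0.02},{},{}]' | grep -E "pos|wid"
cat > hand.py <<'E'
from h import *
import cv2,sys
d=manip.get_image("wrist");cv2.imwrite("pics/hand_%s.png"%sys.argv[1],d["img"][:,:,::-1])
g=cv2.cvtColor(d["img"],cv2.COLOR_RGB2GRAY).astype(int)
for c in (324,334):
    print(c,' '.join(f"{r}:{g[r,c]}" for r in range(150,240) if abs(g[r+1,c]-g[r-1,c])>15),'|',' '.join(f"{r}:{g[r,c]}" for r in range(390,450) if abs(g[r+1,c]-g[r-1,c])>15))
E
python3 hand.py a
python3 - <<'E'
from h import *
delta([.40,.1,.25],.169)
# clip4 tilt point
X=-.030;o=np.array([.5516,.3115])-np.array([-.168,.986])*.058
delta([o[0]+X*.986,o[1]+X*.168,.20],.169)
E
```

```text
position: [0.5058, -0.3239, 0.0288]
position: [0.5078, -0.3256, 0.032]
contact_force: [-0.5, -0.4, 5.9]
width: 0.0175
gripper_force: 29.8
position: [0.5067, -0.3246, 0.2511]
width: 0.0179
324 150:76 151:107 152:197 153:247 157:246 158:206 159:179 160:240 161:217 162:206 163:242 | 420:241 421:206 423:208 424:246 426:243 427:175 428:100 436:104 437:166 438:235 441:242 442:161 443:28
334 150:83 151:109 152:198 153:247 157:246 158:210 159:160 160:231 161:221 162:207 163:240 | 419:244 420:210 422:210 423:246 425:236 426:161 427:104 436:102 437:166 438:236 440:242 441:169 442:34 443:13
yaw 1.484 pos [ 0.506  -0.3241  0.2493] turn about tool z 1.315 then dxyz [-0.0331 -0.4358 -0.0007]
yaw 1.484 pos [ 0.506  -0.3241  0.2493] turn about tool z 1.315 then dxyz [ 0.1219 -0.5608  0.0493]
```

```bash
python3 steer.py '[{"twist": 0.1195},{"twist": 0.1195},{"twist": 0.1195},{"twist": 0.1195},{"twist": 0.1195}]' >/dev/null
python3 steer.py '[{"twist": 0.1195},{"twist": 0.1195},{"twist": 0.1195},{"twist": 0.1195},{"twist": 0.1195}]' >/dev/null
python3 steer.py '[{"twist": 0.1195},{"tx": -0.003,"ty": -0.0396},{"tx": -0.003,"ty": -0.0396},{"tx": -0.003,"ty": -0.0396},{"tx": -0.003,"ty": -0.0396}]' |grep rot
python3 steer.py '[{"tx": -0.003,"ty": -0.0396},{"tx": -0.003,"ty": -0.0396},{"tx": -0.003,"ty": -0.0396},{"tx": -0.003,"ty": -0.0396},{"tx": -0.003,"ty": -0.0396}]' >/dev/null
python3 steer.py '[{"tx": -0.003,"ty": -0.0396},{"tx": -0.003,"ty": -0.0396},{"tx": 0.0258,"ty": -0.0208},{"tx": 0.0258,"ty": -0.0208},{"tx": 0.0258,"ty": -0.0208}]' |grep pos
python3 steer.py '[{"tx": 0.0258,"ty": -0.0208,"tz": 0.01},{"tx": 0.0258,"ty": -0.0208,"tz": 0.02},{"tx": 0.0258,"ty": -0.0208,"tz": 0.02},{},{}]' |grep pos
python3 - <<'E'
from h import *
rackpos(4,6)
X=-.030;o=np.array([.5516,.3115])-np.array([-.168,.986])*.058
delta([o[0]+X*.986,o[1]+X*.168,.158],.169)
E
```

```text
ee_rot: [-0.002, 0.996, 0.084, -0.002]
position: [0.4651, 0.1752, 0.2479]
position: [0.5307, 0.2487, 0.1952]
s,n,lat mm [12.3 95.7 -1.6] TCP [0.5312 0.2476 0.1994] Fs,Fn [-0.6 -1.1] t 24.0833
yaw 0.168 pos [0.5318 0.2475 0.201 ] turn about tool z -0.001 then dxyz [ 0.0003 -0.0017  0.043 ]
```

```bash
python3 steer.py '[{"ty": -0.0016,"tz": 0.015},{"tz": 0.015},{"tz": 0.011},{},{"tz": 0.004}]' |grep -E "pos|cont"
python3 steer.py '[{"tz": 0.004},{"tz": 0.004},{}]' |grep -E "pos|cont"
python3 steer.py '[{"tz": 0.004},{"tz": 0.004},{}]' |grep -E "pos|cont"
python3 steer.py '[{"tz": 0.004},{"tz": 0.004},{}]' |grep -E "pos|cont"
python3 -c "from h import *;rackpos(4)"
```

```text
position: [0.5321, 0.2496, 0.1557]
contact_force: [0.1, 0.3, -1.4]
position: [0.5328, 0.25, 0.1476]
contact_force: [-0.3, -0.6, 2.4]
position: [0.5319, 0.2499, 0.1387]
contact_force: [0.1, -0.6, 1.2]
position: [0.5315, 0.2498, 0.1301]
contact_force: [-1.2, -0.4, 1.9]
s,n,lat mm [-17.3  33.5   0.6] TCP [0.5315 0.2498 0.1305] Fs,Fn [-1.   1.7] t 25.45
```

```bash
python3 steer.py '[{"tz": 0.003},{},{"tz": -0.009},{"tz": -0.008},{"tx": 0.0091}]' 0.01 45 |grep -E "pos|cont"
python3 steer.py '[{},{}]' >/dev/null; python3 -c "from h import *;rackpos(4)"
python3 steer.py '[{"tx": 0.0026,"tz": 0.0054},{"tx": 0.0026,"tz": 0.0054},{"tx": 0.0026,"tz": 0.0054},{"tx": 0.0026,"tz": 0.0054},{}]' | grep -E "pos|cont"
python3 steer.py '[{"tx": 0.0013,"tz": 0.0027},{}]' | grep -E "pos|cont"
python3 steer.py '[{"tx": 0.0013,"tz": 0.0027},{}]' | grep -E "pos|cont"
python3 -c "from h import *;rackpos(4,2)"
```

```text
position: [0.5408, 0.2517, 0.1469]
contact_force: [-0.0, -0.3, -1.1]
s,n,lat mm [-2.6 42.   0.5] TCP [0.5408 0.2513 0.1446] Fs,Fn [-1.2 -0.9] t 26.2333
position: [0.5513, 0.2531, 0.1222]
contact_force: [1.2, -0.9, -2.1]
position: [0.5524, 0.2533, 0.1204]
contact_force: [-0.4, 0.1, -0.7]
position: [0.5539, 0.2536, 0.1178]
contact_force: [-0.1, 0.3, -1.4]
s,n,lat mm [-2.4 12.1  0.6] TCP [0.5539 0.2536 0.1179] Fs,Fn [-0.1 -1.4] t 27.0833
```

```bash
python3 steer.py '[{"tx": 0.0013,"tz": 0.0027},{}]' | grep -E "pos|cont"
python3 steer.py '[{"tx": 0.0013,"tz": 0.0027},{}]' | grep -E "pos|cont"
python3 steer.py '[{"tx": 0.0013,"tz": 0.0027},{}]' | grep -E "pos|cont"
python3 steer.py '[{"tx": 0.0013,"tz": 0.0027},{}]' | grep -E "pos|cont"
python3 -c "from h import *;rackpos(4,2)"
```

```text
position: [0.5552, 0.2539, 0.1151]
contact_force: [0.4, -0.2, -1.0]
position: [0.5562, 0.2541, 0.1125]
contact_force: [-0.6, -0.5, 0.5]
position: [0.5564, 0.2541, 0.1103]
contact_force: [-4.9, 0.3, 5.0]
position: [0.5569, 0.2542, 0.1074]
contact_force: [-6.4, -1.8, 6.3]
s,n,lat mm [-4.2  1.4  0.7] TCP [0.5569 0.2542 0.1075] Fs,Fn [-3.5  6.8] t 27.85
```

```bash
python3 steer.py '[{"tx": 0.0009,"tz": 0.0018},{}]' | grep -E "pos|cont"
python3 steer.py '[{"tx": 0.0009,"tz": 0.0018},{}]' | grep -E "pos|cont"
python3 steer.py '[{"tx": 0.0009,"tz": 0.0018},{}]' | grep -E "pos|cont"
python3 -c "from h import *;rackpos(4,2)"
```

```text
position: [0.5575, 0.2543, 0.1055]
contact_force: [-6.2, -1.2, 4.7]
position: [0.5577, 0.2544, 0.1046]
contact_force: [-8.7, -2.3, 10.4]
position: [0.5578, 0.2544, 0.1044]
contact_force: [-13.1, -3.9, 20.2]
s,n,lat mm [-4.7 -1.6  0.7] TCP [0.5577 0.2544 0.1045] Fs,Fn [-3.5 23.4] t 28.45
```

```bash
python3 steer.py '[{"tx": 0.0009,"tz": 0.0018},{}]' | grep -E "pos|cont"
python3 steer.py '[{"tx": -0.0036,"tz": -0.0072},{}]' | grep -E "pos|cont"
python3 steer.py '[{},{},{}]' 0.045 | grep -E "cont|wid"
python3 steer.py '[{"tz": -0.015},{"tz": -0.02},{"tz": -0.035},{"tz": -0.035},{"tz": -0.035}]' | grep -E "pos|cont"
python3 - <<'E'
from h import *
for q in ((165,192,.1),(165,192,.05),(268,187,.05),(268,187,.1),(350,213,.1),(300,183,.025)): print(q,unp(*q).round(3))
delta([.40,.0,.25],1.382);delta([.567,-.3340,.12],1.382)
E
```

```text
position: [0.5578, 0.2544, 0.1043]
contact_force: [-17.6, -3.9, 29.4]
position: [0.5587, 0.2545, 0.1081]
contact_force: [-0.3, -0.6, -1.9]
contact_force: [0.1, 1.1, 0.5]
width: 0.0449
position: [0.5591, 0.2545, 0.2481]
contact_force: [0.8, 0.9, -0.2]
(165, 192, 0.1) [0.653 0.391 0.1  ]
(165, 192, 0.05) [0.664 0.405 0.05 ]
(268, 187, 0.05) [0.673 0.167 0.05 ]
(268, 187, 0.1) [0.661 0.162 0.1  ]
(350, 213, 0.1) [ 0.6   -0.019  0.1  ]
(300, 183, 0.025) [0.687 0.094 0.025]
yaw 0.169 pos [0.5591 0.2545 0.2481] turn about tool z -1.213 then dxyz [-0.2799 -0.1085 -0.0019]
yaw 0.169 pos [0.5591 0.2545 0.2481] turn about tool z -1.213 then dxyz [-0.5766  0.1182  0.1281]
```

```bash
python3 steer.py '[{"twist": -0.1213},{"twist": -0.1213},{"twist": -0.1213},{"twist": -0.1213},{"twist": -0.1213}]' 0.05 >/dev/null
python3 steer.py '[{"twist": -0.1213},{"twist": -0.1213},{"twist": -0.1213},{"twist": -0.1213},{"twist": -0.1213}]' >/dev/null
python3 steer.py '[{"tx": -0.035,"ty": -0.0136},{"tx": -0.035,"ty": -0.0136},{"tx": -0.035,"ty": -0.0136},{"tx": -0.035,"ty": -0.0136},{"tx": -0.035,"ty": -0.0136}]' >/dev/null
python3 steer.py '[{"tx": -0.035,"ty": -0.0136},{"tx": -0.035,"ty": -0.0136},{"tx": -0.035,"ty": -0.0136},{"tx": -0.0297,"ty": 0.0227},{"tx": -0.0297,"ty": 0.0227}]' |grep pos
python3 steer.py '[{"tx": -0.0297,"ty": 0.0227},{"tx": -0.0297,"ty": 0.0227},{"tx": -0.0297,"ty": 0.0227},{"tx": -0.0297,"ty": 0.0227},{"tx": -0.0297,"ty": 0.0227}]' >/dev/null
python3 steer.py '[{"tx": -0.0297,"ty": 0.0227},{"tx": -0.0297,"ty": 0.0227},{"tx": -0.0297,"ty": 0.0227},{"tz": 0.03},{"tz": 0.035}]' |grep pos
python3 steer.py '[{"tz": 0.035},{"tz": 0.028},{},{}]' |grep pos
cat > tray.py <<'E'
from h import *
import cv2,sys
P=[]
for k in range(5):
    d=manip.get_image("wrist");s=manip.get_state();P.append(np.r_[s["position"],yaw(s)])
p=np.mean(P,0);print(p.round(4));a=p[3]
s={"position":p[:3],"ee_rot":[0,np.cos(a/2),np.sin(a/2),0]};u=np.array([np.cos(a),np.sin(a)])
g=cv2.cvtColor(d["img"],cv2.COLOR_RGB2GRAY).astype(int);cv2.imwrite("pics/tray_s2.png",d["img"][:,:,::-1])
for c in (318,324,330):print(c,' '.join(f"{r}:{g[r,c]}" for r in range(100,360) if abs(g[r+1,c]-g[r-1,c])>15))
m=[]
for r in (200,220,240,260,280,300):
    q=g[r,260:400]>150; x=np.where(q)[0]+260; e=uw((x[0]+x[-1])/2,r,.019,s); dd=(e-s["position"])[:2]
    m.append((u@dd,u[1]*dd[0]-u[0]*dd[1])); print(r,x[0],x[-1],np.round(m[-1],4))
z=np.polyfit(*np.array(m).T,1); print("lateral at x=0 %.4f, slope (tool turn) %.3f"%(z[1],z[0]))
for r in map(int,sys.argv[1:]): print(r,[((uw(324,r,zz,s)[:2]-p[:2])@u-o).round(4) for zz,o in ((.035,.045),(.0285,-.045),(.035,-.045),(.035,-.067))])
E
python3 tray.py 175 310 344
```

```text
position: [0.4317, -0.0682, 0.2477]
position: [0.5699, -0.3388, 0.1835]
position: [0.5663, -0.3342, 0.1176]
[ 0.5682 -0.3354  0.1214  1.3824]
318 100:28 102:41 103:62 105:67 106:42 109:21 110:51 111:76 129:66 130:45 131:87 132:215 133:252 134:246 135:228 309:242 310:215 311:206 312:244 313:246 314:192 315:102 317:100 318:119 319:211 320:245 347:243 348:162 349:46 352:37 353:21
324 100:22 101:31 102:48 103:63 105:62 106:39 109:28 110:60 111:86 129:66 131:81 132:215 133:253 134:245 135:226 310:229 312:235 313:251 314:219 315:108 317:100 318:119 319:213 320:245 347:241 348:163 349:50 352:36 354:23
330 100:20 101:33 102:49 103:69 105:58 106:44 107:37 109:29 110:58 111:84 129:70 131:83 132:218 133:252 134:247 135:228 139:240 308:243 309:222 311:233 313:224 314:125 315:101 318:113 319:224 320:251 347:239 348:160 349:45 352:29 353:17
200 309 338 [ 0.0327 -0.0017]
220 309 337 [ 0.02   -0.0021]
240 309 399 [0.0068 0.0175]
260 309 399 [-0.0068  0.0178]
280 309 399 [-0.021   0.0182]
300 309 399 [-0.0358  0.0185]
lateral at x=0 0.0111, slope (tool turn) -0.335
175 [np.float64(0.0056), np.float64(0.0945), np.float64(0.0956), np.float64(0.1176)]
310 [np.float64(-0.0792), np.float64(0.0071), np.float64(0.0108), np.float64(0.0328)]
344 [np.float64(-0.1043), np.float64(-0.0188), np.float64(-0.0143), np.float64(0.0077)]
```

```bash
python3 steer.py '[{"tx": 0.0015,"ty": -0.0022,"tz": 0.03},{"tz": 0.03},{"tz": 0.02},{"tz": 0.0095},{}]' | grep pos
python3 steer.py '[{},{},{},{},{}]' 0.010 30 | grep -E "pos|force|wid"
python3 steer.py '[{"tz": -0.02},{"tz": -0.03},{"tz": -0.04},{"tz": -0.04}]' >/dev/null
python3 steer.py '[{"tz": -0.04},{"tz": -0.03},{"tz": -0.02},{},{}]' | grep -E "pos|wid"
python3 hand.py b
python3 - <<'E'
from h import *
delta([.42,.1,.25],.169)
X=-.030;o=np.array([.5516,.3115])+np.array([-.168,.986])*.116
delta([o[0]+X*.986,o[1]+X*.168,.20],.169)
E
```

```text
position: [0.5643, -0.332, 0.0286]
position: [0.5664, -0.3335, 0.032]
contact_force: [-0.4, 0.7, 6.9]
width: 0.0178
gripper_force: 29.9
position: [0.565, -0.3325, 0.2505]
width: 0.0179
324 151:57 152:93 153:139 154:227 155:248 159:232 160:149 161:203 163:198 164:211 165:241 | 421:241 422:198 424:203 425:245 427:242 428:173 429:102 437:106 438:167 439:236 441:242 442:159 443:32
334 150:43 151:56 152:85 153:140 154:229 159:232 160:152 161:211 163:221 164:205 165:239 | 420:244 421:206 423:215 424:246 425:247 426:224 427:139 428:97 437:95 438:166 439:236 440:240 441:167 442:36 444:21
yaw 1.382 pos [ 0.5642 -0.332   0.2485] turn about tool z 1.213 then dxyz [-0.0695 -0.4501 -0.0015]
yaw 1.382 pos [ 0.5642 -0.332   0.2485] turn about tool z 1.213 then dxyz [ 0.0658 -0.7525  0.0485]
```

```bash
python3 steer.py '[{"twist": 0.1213},{"twist": 0.1213},{"twist": 0.1213},{"twist": 0.1213},{"twist": 0.1213}]' >/dev/null
python3 steer.py '[{"twist": 0.1213},{"twist": 0.1213},{"twist": 0.1213},{"twist": 0.1213},{"twist": 0.1213}]' |grep rot
python3 steer.py '[{"tx": -0.038},{"tx": -0.038},{"ty": -0.041},{"ty": -0.041},{"ty": -0.041}]' >/dev/null
python3 steer.py '[{"ty": -0.041},{"ty": -0.041},{"ty": -0.041},{"ty": -0.041},{"ty": -0.041}]' >/dev/null
python3 steer.py '[{"ty": -0.041},{"ty": -0.041},{"ty": -0.041},{"tx": 0.0158,"ty": -0.0336},{"tx": 0.0158,"ty": -0.0336}]' |grep pos
python3 steer.py '[{"tx": 0.0158,"ty": -0.0336},{"tx": 0.0158,"ty": -0.0336},{"tx": 0.0158,"ty": -0.0336},{"tx": 0.0158,"ty": -0.0336},{"tx": 0.0158,"ty": -0.0336}]' >/dev/null
python3 steer.py '[{"tx": 0.0158,"ty": -0.0336,"tz": 0.025},{"tx": 0.0158,"ty": -0.0336,"tz": 0.025},{},{}]' |grep pos
python3 - <<'E'
from h import *
rackpos(1,6)
X=-.030;o=np.array([.5516,.3115])+np.array([-.168,.986])*.116
delta([o[0]+X*.986,o[1]+X*.168,.158],.169)
E
```

```text
ee_rot: [-0.002, 0.997, 0.082, -0.002]
position: [0.4311, 0.1723, 0.2473]
position: [0.4997, 0.4163, 0.1972]
s,n,lat mm [12.5 98.9 -5.3] TCP [0.5014 0.4152 0.2024] Fs,Fn [-0.8 -1.6] t 37.3
yaw 0.168 pos [0.5021 0.4153 0.2043] turn about tool z -0.001 then dxyz [ 0.0014 -0.0054  0.0463]
```

```bash
python3 steer.py '[{"tx": 0.0019,"ty": -0.0056,"tz": 0.017},{"tz": 0.016},{"tz": 0.011},{},{"tz": 0.004}]' |grep -E "pos|cont"
python3 steer.py '[{"tz": 0.004},{"tz": 0.004},{}]' |grep -E "pos|cont"
python3 steer.py '[{"tz": 0.004},{"tz": 0.004},{}]' |grep -E "pos|cont"
python3 steer.py '[{"tz": 0.004},{"tz": 0.004},{"tz": 0.003},{}]' |grep -E "pos|cont"
python3 -c "from h import *;rackpos(1)"
```

```text
position: [0.5032, 0.4218, 0.156]
contact_force: [1.0, 0.1, -1.3]
position: [0.5036, 0.4222, 0.1478]
contact_force: [0.7, -0.1, 2.0]
position: [0.5028, 0.422, 0.1388]
contact_force: [-0.3, 0.1, 1.0]
position: [0.5025, 0.4219, 0.1272]
contact_force: [-1.7, -0.7, 2.0]
s,n,lat mm [-18.3  30.8   1.1] TCP [0.5024 0.4219 0.1277] Fs,Fn [-1.6  1.5] t 38.75
```

Same as last time: lift 17 mm, move 9.1 mm in x, then insert.

```bash
python3 steer.py '[{"tz": -0.009},{"tz": -0.008},{"tx": 0.0091,"ty": 0.0005},{},{}]' 0.01 45 |grep -E "cont"
python3 -c "from h import *;rackpos(1)"
python3 steer.py '[{"tx": 0.0026,"tz": 0.0054},{"tx": 0.0026,"tz": 0.0054},{"tx": 0.0026,"tz": 0.0054},{"tx": 0.0026,"tz": 0.0054},{}]' | grep -E "pos|cont"
python3 steer.py '[{"tx": 0.0026,"tz": 0.0054},{"tx": 0.0018,"tz": 0.0036},{}]' | grep -E "pos|cont"
python3 steer.py '[{"tx": 0.0013,"tz": 0.0027},{}]' | grep -E "pos|cont"
python3 steer.py '[{"tx": 0.0013,"tz": 0.0027},{}]' | grep -E "pos|cont"
python3 -c "from h import *;rackpos(1,2)"
```

```text
contact_force: [0.5, 0.1, -1.6]
s,n,lat mm [-2.3 42.   0.6] TCP [0.5118 0.423  0.1448] Fs,Fn [-1.4 -2. ] t 39.3667
position: [0.5223, 0.4247, 0.1223]
contact_force: [-1.0, -0.4, -1.0]
position: [0.5267, 0.4256, 0.1138]
contact_force: [0.5, 0.9, -3.4]
position: [0.5277, 0.4258, 0.1115]
contact_force: [-1.5, -0.8, -1.3]
position: [0.528, 0.4259, 0.1096]
contact_force: [-5.2, -0.4, 2.9]
s,n,lat mm [-2.9  3.2  0.7] TCP [0.528  0.4259 0.1096] Fs,Fn [-2.5  5.3] t 40.4667
```

```bash
python3 steer.py '[{"tx": 0.0013,"tz": 0.0027},{}]' | grep -E "pos|cont"
python3 steer.py '[{"tx": 0.0009,"tz": 0.0018},{}]' | grep -E "pos|cont"
python3 steer.py '[{"tx": 0.0009,"tz": 0.0018},{}]' | grep -E "pos|cont"
python3 steer.py '[{"tx": 0.0009,"tz": 0.0018},{}]' | grep -E "pos|cont"
python3 -c "from h import *;rackpos(1,2)"
```

```text
position: [0.5286, 0.4261, 0.1068]
contact_force: [-7.6, -2.4, 3.9]
position: [0.5291, 0.4261, 0.105]
contact_force: [-7.1, -1.7, 4.9]
position: [0.5292, 0.4262, 0.1046]
contact_force: [-9.8, -2.9, 11.3]
position: [0.5293, 0.4262, 0.1045]
contact_force: [-14.2, -5.3, 20.0]
s,n,lat mm [-4.  -2.   0.8] TCP [0.5293 0.4262 0.1045] Fs,Fn [-4.1 24.3] t 41.2333
```

```bash
python3 steer.py '[{"tx": 0.0009,"tz": 0.0018},{}]' | grep -E "pos|cont"
python3 steer.py '[{"tx": -0.0018,"tz": -0.0036},{"tx": -0.0020,"tz": -0.0041},{}]' | grep -E "pos|cont"
python3 -c "from h import *;rackpos(1,4)"
```

```text
position: [0.5294, 0.4262, 0.1042]
contact_force: [-17.1, -5.6, 26.4]
position: [0.5303, 0.4262, 0.107]
contact_force: [0.5, -1.1, -2.3]
s,n,lat mm [-1.9 -0.8  0.7] TCP [0.5306 0.4263 0.1065] Fs,Fn [-0.9 -1.8] t 41.85
```

```bash
python3 steer.py '[{"tx": -0.0007,"tz": -0.0013},{}]' | grep -E "cont"
python3 -c "from h import *;rackpos(1,3)"
python3 steer.py '[{"tx": -0.0007,"tz": -0.0013},{}]' | grep -E "cont"
python3 -c "from h import *;rackpos(1,3)"
```

```text
contact_force: [3.2, -0.5, -7.1]
s,n,lat mm [-1.9  0.2  0.5] TCP [0.5303 0.4261 0.1074] Fs,Fn [-0.3 -8.8] t 42.1667
contact_force: [4.5, 0.2, -13.2]
s,n,lat mm [-2.1  2.   0.6] TCP [0.5293 0.426  0.1089] Fs,Fn [ -0.6 -12.7] t 42.4833
```

The clip holds against a 13 N pull, so it has snapped. Pressing it fully home again and releasing.

```bash
python3 steer.py '[{"tx": 0.0013,"tz": 0.0027},{"tx": 0.0013,"tz": 0.0027},{}]' | grep -E "cont"
python3 steer.py '[{"tx": 0.0009,"tz": 0.0018},{"tx": 0.0009,"tz": 0.0018},{}]' | grep -E "pos|cont"
python3 -c "from h import *;rackpos(1,2)"
```

```text
contact_force: [-2.1, -2.3, 2.2]
position: [0.5306, 0.4264, 0.105]
contact_force: [-9.4, -5.5, 17.7]
s,n,lat mm [-2.6 -2.1  0.8] TCP [0.5305 0.4264 0.105 ] Fs,Fn [-0.9 20.1] t 43.0833
```

```bash
python3 steer.py '[{"tx": 0.0009,"tz": 0.0018},{}]' | grep -E "cont"
python3 steer.py '[{"tx": -0.0015,"tz": -0.0031},{"tx": -0.0015,"tz": -0.0031},{}]' | grep -E "cont"
python3 steer.py '[{},{},{}]' 0.045 | grep -E "pos|wid"
python3 -c "from h import *;rackpos(1,2)"
python3 steer.py '[{"tz": -0.02},{"tz": -0.04},{"tz": -0.04},{"ty": 0.04},{"ty": 0.04}]' | grep -E "cont"
python3 steer.py '[{"ty": 0.04},{"ty": 0.04},{"ty": 0.014},{},{}]' | grep -E "pos"
python3 - <<'E'
from h import *
rackpos(4,4)
import cv2
a=manip.get_image("scene")["img"][220:390,180:350,::-1]; w=manip.get_image("wrist")["img"][:,:,::-1]
t=manip.get_image("top")["img"][170:345,430:545,::-1]
o=np.zeros((600,800,3),np.uint8);o[:400,:400]=cv2.resize(a,(400,400),interpolation=cv2.INTER_CUBIC);o[:300,400:]=cv2.resize(w,(400,300));o[300:,560:]=cv2.resize(t,(240,300))
h=cv2.resize(w[120:260,60:560],(560,157));o[420:577,:560]=h
cv2.imwrite("pics/fin.png",o)
E
```

```text
contact_force: [-13.0, -5.6, 24.9]
contact_force: [-1.1, -1.0, 1.3]
position: [0.5314, 0.4269, 0.1049]
width: 0.0449
s,n,lat mm [-2.  -2.6  1. ] TCP [0.5313 0.4268 0.1048] Fs,Fn [0.  0.3] t 43.85
contact_force: [0.7, -1.2, -0.5]
position: [0.5607, 0.2548, 0.2051]
s,n,lat mm [41.8 87.5  2.1] TCP [0.5603 0.2562 0.2049] Fs,Fn [-0.1 -0.5] t 44.8833
```

View pics/fin.png

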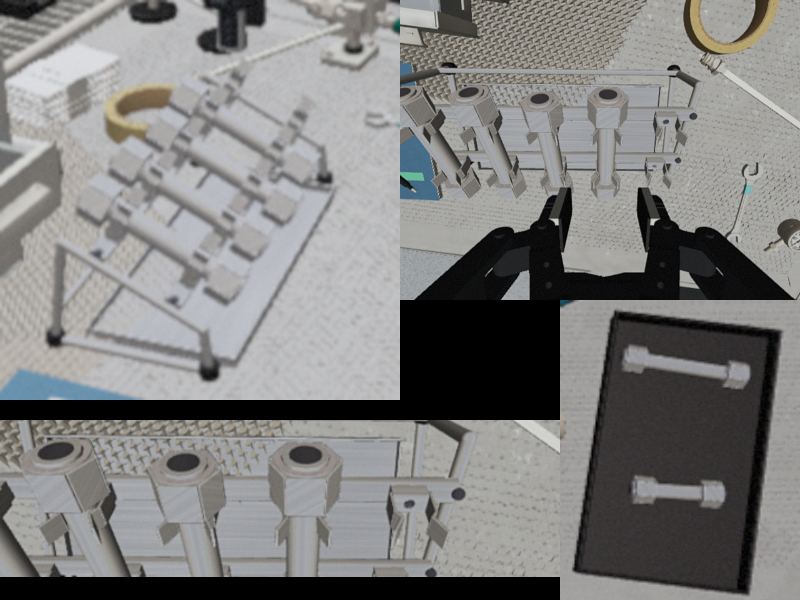

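All four spools sit parallel in the rack, three new ones beside the one there at the start. One long and the short spool remain in the tray, and the tape, wrench and gauge are undisturbed. One last confirming press on the place-4 spool.

```bash
python3 steer.py '[{"tx": -0.0012,"ty": 0.0014,"tz": 0.035},{"tz": 0.03},{"tz": 0.02},{"tz": 0.014},{}]' | grep -E "pos|cont"
python3 steer.py '[{},{},{},{}]' 0.01 70 | grep -E "pos|cont"
python3 steer.py '[{"tx": 0.0009,"tz": 0.0018},{}]' | grep -E "pos|cont"
python3 steer.py '[{"tx": 0.0009,"tz": 0.0018},{}]' | grep -E "pos|cont"
python3 steer.py '[{"tx": 0.0009,"tz": 0.0018},{}]' | grep -E "pos|cont"
python3 -c "from h import *;rackpos(4,2)"
```

```text
position: [0.5569, 0.2532, 0.1024]
contact_force: [-1.0, 0.2, 0.3]
position: [0.5602, 0.2542, 0.1075]
contact_force: [0.4, 2.5, 1.1]
position: [0.5602, 0.2542, 0.1073]
contact_force: [-4.3, 1.5, 12.7]
position: [0.5603, 0.2542, 0.1072]
contact_force: [-9.3, -0.1, 21.3]
position: [0.5603, 0.2542, 0.1071]
contact_force: [-13.6, -1.7, 31.4]
s,n,lat mm [-1.3 -0.4  0.1] TCP [0.5603 0.2542 0.1071] Fs,Fn [ 2.4 33.7] t 46.3833
```

Rigid from the first step, so it is home. Release, retreat and hand in.

```bash
python3 steer.py '[{"tx": -0.0027,"tz": -0.0054},{}]' | grep -E "pos|cont"
python3 steer.py '[{},{},{}]' 0.045 | grep -E "cont|wid"
python3 steer.py '[{"tz": -0.015},{"tz": -0.02},{"tz": -0.035},{"tz": -0.035},{"tz": -0.035}]' | grep -E "pos|cont"
python3 steer.py '[{"tz": -0.02},{},{}]' | grep -E "pos|cont"
python3 -c "from rig import manip;print(manip.get_state()['clock'],manip.sign_off())"
```

```text
position: [0.5599, 0.2541, 0.1081]
contact_force: [0.5, 3.0, -2.4]
contact_force: [-0.5, 0.2, -0.3]
width: 0.045
position: [0.5593, 0.2528, 0.2464]
contact_force: [1.3, 0.1, 0.4]
position: [0.5601, 0.2532, 0.2667]
contact_force: [-0.1, 0.2, -0.4]
the job is handed in; nothing more can be done
47.4667 None
```

The rack now holds four long spools, the three new ones pressed home at about 25–34 N; the spare long and short spools are still in the tray, the gauge, tape and wrench were not touched, and the job was handed in at 47.5 s.

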